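# Change over the chip carriers in the cycler deck

### The job

Slide the lock bar of the cycler's loading deck fully to unlocked, lift out the two spent chip carriers and lay them flat side by side in the steel waste tray, then load every fresh carrier from the bench into a pocket of its own: tuck its far edge under the black lip and lower the near edge until it lies flush. When all are in, slide the bar fully to locked and only then press the start button fully down. The carriers hold fragile glass, so grip them lightly and press them gently, and leave the bottle, mouse and tip box where they are.

Things in the scene. Friction and masses are not known exactly. Their poses are not given: they have to be found in the camera images.
- fresh1_mid (a point): Fresh chip carrier on the open bench before the deck (two or three present). Blue-grey plate 84 mm long (x axis), 56 wide (y), 6 thick; in its middle a black upright finger grip 14 thick (x) by 40 (y), rising 40 above the plate; whole height 46. Ends alike, 50 to 100 g. Point: its centre, 23 mm above its underside; z up out of the plate.
- fresh2_mid (a point): Fresh chip carrier on the open bench before the deck (two or three present). Shape, size and point as fresh1. The glass in every carrier breaks if the fingers squeeze the carrier with over 55 N from each side (110 N in all), or push it against the deck with over 45 N.
- fresh3_mid (a point): Fresh chip carrier on the open bench before the deck (two or three present). Shape, size, point and fragility as fresh1 and fresh2.
- spent1_mid (a point): Spent chip carrier, lying in a pocket of the deck at the start (two of the three spent ones are present). Shape, size, point and fragility as the fresh ones.
- spent2_mid (a point): Spent chip carrier, lying in a pocket of the deck at the start (two of the three spent ones are present). Shape, size, point and fragility as the fresh ones.
- spent3_mid (a point): Spent chip carrier, lying in a pocket of the deck at the start (two of the three spent ones are present). Shape, size, point and fragility as the fresh ones.
- bay1 (a point): Floor centre of the robot's right-hand pocket, 24 mm above the bench; z up. Pockets are 88 mm long (x axis, away from the robot), 62 wide (y axis), 90 apart, 6 deep below the grey ribs at the sides and the 8 mm thick front wall. A seated carrier lies flat on the floor, its plate flush with the ribs.
- bay2 (a point): Floor centre of the middle pocket, made as bay1. Along the far (+x) end of all pockets runs a black lip: it overhangs their last 7 mm, underside 11 mm above the pocket floor, 4 mm thick. The clear opening, 81 mm, is shorter than a carrier.
- bay3 (a point): Floor centre of the robot's left-hand pocket, made as bay1 and bay2. A carrier goes in with its far edge tilted down (10 to 15 degrees leaves room, over 25 does not fit) and slid under the lip to the end wall; then its near edge is lowered. It comes out the reverse way.
- lock (a joint): Steel lock bar along the deck's front, in m: 0 = fully unlocked (stop towards -y of the pockets), 0.036 = fully locked (stop towards +y). It stays where left; moving it takes 2 to 4 N. Its three tabs (18 mm wide, 9 to 13 mm above the pocket floor, reaching 7 mm over the pockets' front ends) stand over the ribs when unlocked, over the carriers' near edges when locked.
- lock_knob (a point): Top centre of the black upright knob at the left (+y) end of the lock bar, 73 mm above the bench; the knob is 13 mm (x) by 14 mm (y) and 40 mm tall. It moves with the bar; axes as the pockets'.
- start (a joint): Travel of the start button in m: 0 = out, 0.006 = fully down; it springs back. About 5 N presses it fully.
- start_top (a point): Centre of the top of the round white start button (26 mm across) on the pod at the left end of the deck; it is pressed straight down.
- tray_in (a point): Centre of the inner floor of the open square steel waste tray, 150 mm outside, walls 4 mm thick and 28 mm high; it stands fixed on the bench.
- bottle: White bottle, 56 mm across, 120 mm high; origin under its centre. A bystander.
- mouse: Black computer mouse, about 100 x 58 x 31 mm; origin under its centre. A bystander.
- tipbox: Blue box of pipette tips with a clear lid, 122 x 87 x 65 mm; origin under its centre. A bystander.

How it is judged:
On the way, in this order (a step that is already met when the one before it is completed fails the run):
1. the lock bar is fully unlocked (value of joint lock below 0.004 m), for 0.2 s.
2. both spent carriers lie flat in the waste tray, released (x of spent1_mid in the frame of tray_in between -0.071 and 0.071 m and y of spent1_mid in the frame of tray_in between -0.071 and 0.071 m and height (world z) of each of spent1_mid, spent2_mid, spent3_mid below 0.05 m and angle between each of spent1_mid, spent2_mid, spent3_mid's own z axis and vertical below 0.2 rad and x of spent2_mid in the frame of tray_in between -0.071 and 0.071 m and y of spent2_mid in the frame of tray_in between -0.071 and 0.071 m and x of spent3_mid in the frame of tray_in between -0.071 and 0.071 m and y of spent3_mid in the frame of tray_in between -0.071 and 0.071 m and contact force between each of spent1, spent2, spent3 and the fingers below 0.05 N), for 0.3 s.
3. every fresh carrier is flush in a pocket with its edge under the lip, released, the bar still unlocked (((x of fresh1_mid in the frame of bay1 between -0.005 and 0.005 m and y of fresh1_mid in the frame of bay1 between -0.006 and 0.006 m and z of fresh1_mid in the frame of bay1 between 0.02 and 0.0255 m and angle between fresh1_mid's own z axis and vertical below 0.05 rad) or (x of fresh1_mid in the frame of bay2 between -0.005 and 0.005 m and y of fresh1_mid in the frame of bay2 between -0.006 and 0.006 m and z of fresh1_mid in the frame of bay2 between 0.02 and 0.0255 m and angle between fresh1_mid's own z axis and vertical below 0.05 rad) or (x of fresh1_mid in the frame of bay3 between -0.005 and 0.005 m and y of fresh1_mid in the frame of bay3 between -0.006 and 0.006 m and z of fresh1_mid in the frame of bay3 between 0.02 and 0.0255 m and angle between fresh1_mid's own z axis and vertical below 0.05 rad)) and ((x of fresh2_mid in the frame of bay1 between -0.005 and 0.005 m and y of fresh2_mid in the frame of bay1 between -0.006 and 0.006 m and z of fresh2_mid in the frame of bay1 between 0.02 and 0.0255 m and angle between fresh2_mid's own z axis and vertical below 0.05 rad) or (x of fresh2_mid in the frame of bay2 between -0.005 and 0.005 m and y of fresh2_mid in the frame of bay2 between -0.006 and 0.006 m and z of fresh2_mid in the frame of bay2 between 0.02 and 0.0255 m and angle between fresh2_mid's own z axis and vertical below 0.05 rad) or (x of fresh2_mid in the frame of bay3 between -0.005 and 0.005 m and y of fresh2_mid in the frame of bay3 between -0.006 and 0.006 m and z of fresh2_mid in the frame of bay3 between 0.02 and 0.0255 m and angle between fresh2_mid's own z axis and vertical below 0.05 rad)) and ((x of fresh3_mid in the frame of bay1 between -0.005 and 0.005 m and y of fresh3_mid in the frame of bay1 between -0.006 and 0.006 m and z of fresh3_mid in the frame of bay1 between 0.02 and 0.0255 m and angle between fresh3_mid's own z axis and vertical below 0.05 rad) or (x of fresh3_mid in the frame of bay2 between -0.005 and 0.005 m and y of fresh3_mid in the frame of bay2 between -0.006 and 0.006 m and z of fresh3_mid in the frame of bay2 between 0.02 and 0.0255 m and angle between fresh3_mid's own z axis and vertical below 0.05 rad) or (x of fresh3_mid in the frame of bay3 between -0.005 and 0.005 m and y of fresh3_mid in the frame of bay3 between -0.006 and 0.006 m and z of fresh3_mid in the frame of bay3 between 0.02 and 0.0255 m and angle between fresh3_mid's own z axis and vertical below 0.05 rad)) and value of joint lock below 0.004 m and contact force between each of fresh1, fresh2, fresh3 and the fingers below 0.05 N), for 0.3 s.
4. the lock bar is fully locked over the seated carriers (((x of fresh1_mid in the frame of bay1 between -0.005 and 0.005 m and y of fresh1_mid in the frame of bay1 between -0.006 and 0.006 m and z of fresh1_mid in the frame of bay1 between 0.02 and 0.0255 m and angle between fresh1_mid's own z axis and vertical below 0.05 rad) or (x of fresh1_mid in the frame of bay2 between -0.005 and 0.005 m and y of fresh1_mid in the frame of bay2 between -0.006 and 0.006 m and z of fresh1_mid in the frame of bay2 between 0.02 and 0.0255 m and angle between fresh1_mid's own z axis and vertical below 0.05 rad) or (x of fresh1_mid in the frame of bay3 between -0.005 and 0.005 m and y of fresh1_mid in the frame of bay3 between -0.006 and 0.006 m and z of fresh1_mid in the frame of bay3 between 0.02 and 0.0255 m and angle between fresh1_mid's own z axis and vertical below 0.05 rad)) and ((x of fresh2_mid in the frame of bay1 between -0.005 and 0.005 m and y of fresh2_mid in the frame of bay1 between -0.006 and 0.006 m and z of fresh2_mid in the frame of bay1 between 0.02 and 0.0255 m and angle between fresh2_mid's own z axis and vertical below 0.05 rad) or (x of fresh2_mid in the frame of bay2 between -0.005 and 0.005 m and y of fresh2_mid in the frame of bay2 between -0.006 and 0.006 m and z of fresh2_mid in the frame of bay2 between 0.02 and 0.0255 m and angle between fresh2_mid's own z axis and vertical below 0.05 rad) or (x of fresh2_mid in the frame of bay3 between -0.005 and 0.005 m and y of fresh2_mid in the frame of bay3 between -0.006 and 0.006 m and z of fresh2_mid in the frame of bay3 between 0.02 and 0.0255 m and angle between fresh2_mid's own z axis and vertical below 0.05 rad)) and ((x of fresh3_mid in the frame of bay1 between -0.005 and 0.005 m and y of fresh3_mid in the frame of bay1 between -0.006 and 0.006 m and z of fresh3_mid in the frame of bay1 between 0.02 and 0.0255 m and angle between fresh3_mid's own z axis and vertical below 0.05 rad) or (x of fresh3_mid in the frame of bay2 between -0.005 and 0.005 m and y of fresh3_mid in the frame of bay2 between -0.006 and 0.006 m and z of fresh3_mid in the frame of bay2 between 0.02 and 0.0255 m and angle between fresh3_mid's own z axis and vertical below 0.05 rad) or (x of fresh3_mid in the frame of bay3 between -0.005 and 0.005 m and y of fresh3_mid in the frame of bay3 between -0.006 and 0.006 m and z of fresh3_mid in the frame of bay3 between 0.02 and 0.0255 m and angle between fresh3_mid's own z axis and vertical below 0.05 rad)) and value of joint lock above 0.03 m), for 0.2 s.
5. the start button is pressed fully down with the bar locked (value of joint start above 0.0045 m and value of joint lock above 0.03 m), for 0.05 s.
At the end, for the whole second after the job is handed in: Each fresh carrier in a pocket: centre within 5 mm lengthwise and 6 mm sideways, within 2.5 mm of fully down, tilt under 0.05 rad; spent carriers in the tray, tilt under 0.2 rad; lock bar over 0.030 m; start button pressed beyond 4.5 mm and let go; carriers released (all of step 2 and all of step 4 and value of joint start below 0.003 m and contact force between each of fresh1, fresh2, fresh3 and the fingers below 0.05 N); the robot touches nothing.
It fails at once if a carrier is squeezed by the fingers with over 55 N from each side (contact force between any of fresh1, fresh2, fresh3, spent1, spent2, spent3 and the fingers above 110 N).
It fails at once if a carrier is pushed by the fingers against the deck with over 45 N ((contact force between fresh1 and dock above 45 N and contact force between fresh1 and the fingers above 2 N) or (contact force between fresh2 and dock above 45 N and contact force between fresh2 and the fingers above 2 N) or (contact force between fresh3 and dock above 45 N and contact force between fresh3 and the fingers above 2 N) or (contact force between spent1 and dock above 45 N and contact force between spent1 and the fingers above 2 N) or (contact force between spent2 and dock above 45 N and contact force between spent2 and the fingers above 2 N) or (contact force between spent3 and dock above 45 N and contact force between spent3 and the fingers above 2 N)).
It fails at once if a bystander (bottle, mouse, tip box) is moved by over 20 mm (distance of any of bottle, mouse, tipbox from where it was at the start of the episode above 0.02 m).
Of fresh1, fresh2, fresh3 only 2 to 3 are there at a start; the rules pass over those that are not, and their reading is None.
Of spent1, spent2, spent3 only 2 to 2 are there at a start; the rules pass over those that are not, and their reading is None.
At some moment in a run one of fresh1, fresh2, fresh3 may be knocked a few centimetres aside while the robot is not near it.
Once in a run the grip may slacken for a moment while it holds something.
It also fails if it takes over 208 s, if anything falls off the work surface, if the arm or the gripper's body presses on something with over 40 N, if the wrist force passes 120 N, or if a joint passes its speed limit or range.

### The arm

A 6-joint arm with a two-finger parallel gripper is mounted at the origin on the work surface. World frame = base frame: x ahead of the robot, y to its left, z up, the work surface at z = 0. Lengths are in m, angles in rad, forces in N, time in s.
With the tool pointing down it reaches from about 0.35 to 0.775 m from the base axis. Payload 5.5 kg.
Tool frame: the origin (TCP) lies at the very end of the fingers, on their centre line; the grasp point (between the pads) lies 19 mm behind it; z points along the fingers, y is the line along which they close (so a half turn about z gives the same grasp; the last joint's range is limited). The gripper opens to 85 mm and grips with 20 to 120 N. Pads are 22 mm wide; open, the fingers measure 114 mm over their backs; the gripper's body (76 mm by 85 mm) begins 54 mm behind the grasp point. The pads swing forward as they close: fully open they stand 13 mm farther back than shut.
Start: joints at [-1.334, 0.313, 0.046, 1.304, 0, 1.431], TCP at [0.212, -0.535, 0.204] pointing down, gripper open.
Joint ranges: [-2.76, 2.76], [-0.86, 1.69], [-1.03, 1.26], [-2.2, 2.34], [-1.47, 1.5], [-3.14, 3.14]. Speed limits (rad/s): [2.57, 2.57, 3.14, 3.14, 3.14, 3.14].

### API

Orientations are given as a unit quaternion [w, x, y, z].
In Python, from workcell import env gives the robot as it stands. The module is installed in compiled form; this text tells all that it offers.
- The arm moves only by the tool jog_arm, never from a script. Its arguments are lists of equal length, an entry for each row: "gripper": the opening, from 0 (shut) to 1 (fully open); "offset": the shift along the world's x, y, z in cm, a list of three; "twist": the turn about the world's z in degrees. In form: {"gripper": [gripper, ...], "offset": [[dx, dy, dz], ...], "twist": [twist, ...]}. A call has exactly 8 rows; each row is the pose to reach, as a shift and turn from the pose commanded when the call began; what a row does not reach only later rows make up. A row lasts 1/8 s, in which the tool goes at most 62.5 mm and 10.7 degrees, less where a joint would pass 70% of its speed; a pose out of reach is approached as far as the arm can. A call with a gripper value outside its range is refused whole. The fingers move at their own pace and stop on an object; "squeeze" is the grip in N (left out, the last holds). Time passes only in rows, so rows that repeat a pose let the fingers close, or fill a call up. It gives the time, the measured TCP pose, the force, the opening and the grip force at its end, in the units of the state.
- env.get_state(): the state, without advancing time (a new reading comes with each control period).
- env.read_camera(name): name is "scene" or "top" or "wrist"; returns a dict with "image" (480x640x3 uint8, red, green, blue), "z_map" (480x640 float32, m along the optical axis (not along the pixel's ray), 0 where there is no reading), "fovy" (degrees; the focal length in pixels is half the picture's height over the tangent of half this angle, whatever the lens; pixels are square), "cx", "cy" (the principal point, pixels), "cam_to_world" (4x4, takes a point from camera to world coordinates). Camera axes: x right, y up, looking along -z (the intrinsics and any distortion apply to the point x, -y, -z); pixel columns grow to the right and rows downward; lengths in m; the calibration is good to about 2 mm. A picture is of the moment at which its call begins.
- env.hand_in(): hands the job in; it is judged then, once.
The state is a dict: "clock": time; "joint_pos": joint angles; "qvel": joint speeds; "tau": joint torques, N m; "tcp_pos": TCP position; "orientation": TCP orientation; "wrist_force": force on the tool from outside, world axes, zero at the start; "ft_torque": the same for the moment, N m; "finger_gap": finger opening in m; "grip_force": force on a finger pad.
Only numpy, scipy, OpenCV 4.12 (cv2) and the standard library are available. Lean on these libraries where they do the work, as an engineer would, in place of code of your own. Each camera call takes 0.05 s, during which the arm holds its last target. There are 200 camera calls.

## Working session

There is one attempt and no reset: what is moved stays moved. The work goes in short steps, Python scripts to look and compute and a tool call to move; the robot and the scene stay as the last step left them, time stands still between calls to the robot, and variables do not carry over. Pictures are saved under pics/ and viewed, at most 14 in all, crops included, and the job is handed in when it is done.

Besides the shell and the picture viewer there is one more tool, called after "Emit:" by a JSON object that holds its "fn" and its "kwargs", one argument or row to a line. jog_arm: Moves the arm, as the interface text tells. Its arguments: {"type":"object","properties":{"gripper":{"type":"array"},"offset":{"type":"array"},"twist":{"type":"array"},"squeeze":{"type":"number"}},"required":["gripper","offset","twist"]}

```bash
mkdir -p pics
cat > h.py <<'E'
import numpy as np, cv2
from workcell import env
def cam(n):
    c=env.read_camera(n); return c
def save(c,f,crop=None,scale=1):
    im=cv2.cvtColor(c["image"],cv2.COLOR_RGB2BGR)
    if crop: x0,y0,x1,y1=crop; im=im[y0:y1,x0:x1]
    if scale!=1: im=cv2.resize(im,None,fx=scale,fy=scale,interpolation=cv2.INTER_CUBIC)
    cv2.imwrite("pics/"+f,im)
def ray(c,u,v):
    f=240/np.tan(np.radians(c["fovy"])/2); T=np.array(c["cam_to_world"])
    d=T[:3,:3]@np.array([(u-c["cx"])/f,-(v-c["cy"])/f,-1.]); return T[:3,3],d
def onz(c,u,v,z):
    o,d=ray(c,u,v); return (o+d*(z-o[2])/d[2])
def world(c):
    f=240/np.tan(np.radians(c["fovy"])/2); T=np.array(c["cam_to_world"]); Z=c["z_map"]
    v,u=np.mgrid[:480,:640]
    P=np.stack([(u-c["cx"])/f*Z,-(v-c["cy"])/f*Z,-Z],-1)
    W=P@T[:3,:3].T+T[:3,3]; W[Z==0]=np.nan; return W
E
python3 - <<'E'
from h import *
print(env.get_state())
for n in("scene","top","wrist"):
    c=cam(n); save(c,n+"0.png"); print(n,{k:v for k,v in c.items() if k not in("image","z_map")},[k for k in c])
E
```

```text
{'clock': 0.0, 'joint_pos': array([-1.33363246e+00,  3.14003320e-01,  4.49799742e-02,  1.30357815e+00,
       -1.53024329e-05,  1.43117052e+00]), 'qvel': array([-8.87466043e-05,  9.66186582e-04, -1.21316082e-03,  2.54920632e-04,
        1.18955474e-03, -7.24156712e-04]), 'tau': array([ 2.46293930e-04, -4.80621636e+01,  2.98536444e+01,  1.95150857e-02,
       -1.58455787e-04,  3.93500528e-06]), 'tcp_pos': array([ 0.21140585, -0.53413461,  0.20310765]), 'orientation': array([-9.01140136e-04,  9.82305718e-01,  1.87282303e-01, -5.16429279e-05]), 'wrist_force': array([-0.29066612, -0.01991039,  0.01410614]), 'ft_torque': array([-0.00457423,  0.00207386, -0.016231  ]), 'grip_force': 0.0, 'finger_gap': 0.08564648161141244}
scene {'fovy': 55.19662521828241, 'cx': 321.001798327765, 'cy': 236.31687037277467, 'cam_to_world': array([[ 0.70097602, -0.51362718,  0.49479262,  1.16987025],
       [ 0.71314232,  0.51237966, -0.47842984, -0.53799046],
       [-0.0077871 ,  0.6882254 ,  0.72545514,  0.94731723],
       [ 0.        ,  0.        ,  0.        ,  1.        ]])} ['image', 'z_map', 'fovy', 'cx', 'cy', 'cam_to_world']
top {'fovy': 47.555730853320156, 'cx': 320.5201542224441, 'cy': 241.14748703425596, 'cam_to_world': array([[ 0.00451604,  0.99558487, -0.09375695,  0.41512545],
       [-0.99966247,  0.00209594, -0.02589495,  0.01605523],
       [-0.02558411,  0.09384225,  0.9952583 ,  1.38240248],
       [ 0.        ,  0.        ,  0.        ,  1.        ]])} ['image', 'z_map', 'fovy', 'cx', 'cy', 'cam_to_world']
wrist {'fovy': 66.26635386056404, 'cx': 316.8840210425777, 'cy': 240.44284495467193, 'cam_to_world': array([[ 0.36902227,  0.89399199,  0.25416703,  0.27547077],
       [-0.92941951,  0.35536485,  0.09947462, -0.50904894],
       [-0.00139251, -0.27293615,  0.96203114,  0.37324742],
       [ 0.        ,  0.        ,  0.        ,  1.        ]])} ['image', 'z_map', 'fovy', 'cx', 'cy', 'cam_to_world']
```

View pics/top0.png

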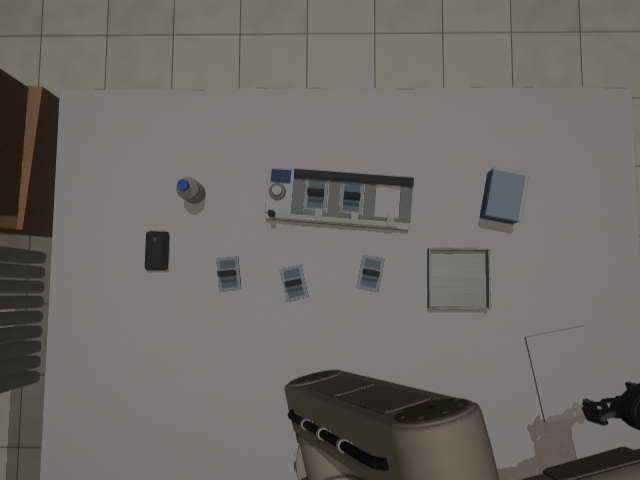

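View pics/scene0.png

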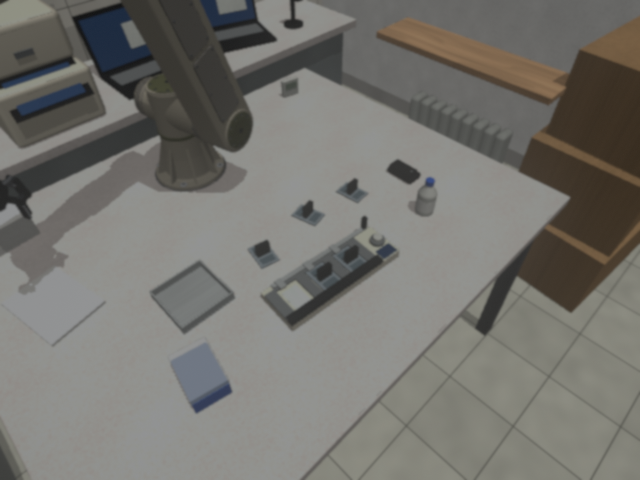

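Run:
```python
from h import *
c=cam("top"); W=world(c)
print("bench z",np.nanmedian(W[300:330,300:400,2]))
hsv=cv2.cvtColor(c["image"],cv2.COLOR_RGB2HSV)
m=((hsv[...,2]<55)).astype(np.uint8); m[330:]=0;m[:100]=0;m[:,:120]=0
n,l,s,ce=cv2.connectedComponentsWithStats(m)
for i in range(1,n):
    if 15<s[i,4]<1500:
        p=W[l==i]; z=np.nanmax(p[:,2]);
        r=cv2.minAreaRect(np.argwhere(l==i)[:,::-1].astype(np.float32))
        print(s[i],ce[i].round(1),"zmed",np.nanmedian(p[:,2]).round(3),z.round(3),onz(c,*ce[i],0.046).round(3),onz(c,*ce[i],0.07).round(3),"ang",np.round(r[2],1),np.round(r[1],1))
for uv in [(294,172),(413,180),(294,182),(413,187),(266,219),(407,229),(278,190),(428,249),(489,250),(489,310),(428,310)]:
    u,v=uv; print(uv,W[v,u].round(3),onz(c,u,v,.028).round(3))
```

```text
bench z -0.0012816725248767646
[ 294  169  120   19 1073] [352.4 177.6] zmed 0.038 0.046 [ 0.7   -0.028  0.046] [ 0.695 -0.027  0.07 ] ang 4.4 [119.2   9.6]
[480 171  35  53 245] [489.4 202.1] zmed 0.028 0.06 [ 0.638 -0.365  0.046] [ 0.634 -0.358  0.07 ] ang 65.3 [55.9 29.2]
[307 188  17  10 134] [315.2 192.4] zmed 0.067 0.075 [0.663 0.065 0.046] [0.658 0.064 0.07 ] ang 4.4 [16.3  8.1]
[344 191  16  10 131] [351.5 195.7] zmed 0.067 0.075 [ 0.654 -0.025  0.046] [ 0.65  -0.025  0.07 ] ang 5.7 [15.6  8.2]
[268 210   7   7  41] [271.  213.1] zmed 0.07 0.077 [0.611 0.174 0.046] [0.607 0.171 0.07 ] ang 90.0 [6. 6.]
[145 232  24  38 862] [156.5 250.6] zmed 0.027 0.039 [0.517 0.458 0.046] [0.515 0.45  0.07 ] ang 90.0 [37. 23.]
[427 249   2  59  62] [428.  277.1] zmed 0.018 0.024 [ 0.454 -0.212  0.046] [ 0.453 -0.207  0.07 ] ang 90.0 [58.  1.]
[486 250   3  57 126] [487.  278.2] zmed 0.017 0.031 [ 0.451 -0.354  0.046] [ 0.451 -0.348  0.07 ] ang 90.0 [56.  2.]
[363 269  17   8  96] [370.8 272.4] zmed 0.045 0.054 [ 0.464 -0.073  0.046] [ 0.464 -0.071  0.07 ] ang 11.3 [16.5  5.7]
[218 270  18   7 105] [226.6 273.1] zmed 0.044 0.051 [0.462 0.282 0.046] [0.461 0.277 0.07 ] ang 90.0 [ 6. 17.]
[285 279  17   8  92] [293.  282.6] zmed 0.045 0.05 [0.439 0.118 0.046] [0.438 0.116 0.07 ] ang 78.7 [ 5.5 16.5]
(294, 172) [0.717 0.119 0.036] [0.718 0.119 0.028]
(413, 180) [ 0.696 -0.18   0.035] [ 0.698 -0.181  0.028]
(294, 182) [0.693 0.119 0.027] [0.693 0.119 0.028]
(413, 187) [ 0.685 -0.184 -0.   ] [ 0.68  -0.18   0.028]
(266, 219) [0.601 0.191 0.008] [0.598 0.189 0.028]
(407, 229) [ 0.574 -0.165  0.022] [ 0.574 -0.164  0.028]
(278, 190) [0.668 0.157 0.049] [0.672 0.159 0.028]
(428, 249) [ 0.524 -0.217  0.018] [ 0.524 -0.216  0.028]
(489, 250) [ 0.524 -0.375 -0.003] [ 0.522 -0.366  0.028]
(489, 310) [ 0.373 -0.371 -0.002] [ 0.374 -0.362  0.028]
(428, 310) [ 0.372 -0.219 -0.002] [ 0.373 -0.214  0.028]
```

Emit:
{"fn": "jog_arm", "kwargs": {
  "gripper": [1, 1, 1, 1, 1, 1, 1, 1],
  "offset": [
    [2, 4, 3],
    [4, 8, 6],
    [6, 12, 9],
    [8, 16, 10],
    [10, 20, 10],
    [12, 24, 10],
    [14, 28, 10],
    [16, 32, 10]
  ],
  "twist": [10, 20, 30, 40, 50, 60, 70, 80],
  "squeeze": 25
}}

```text
clock: 1.2
tcp_pos: [0.372, -0.2133, 0.304]
orientation: [0.0, 0.63, 0.777, 0.0]
wrist_force: [0.2, -0.7, -0.7]
finger_gap: 0.0855
grip_force: 0.0
```

Emit:
{"fn": "jog_arm", "kwargs": {
  "gripper": [1, 1, 1, 1, 1, 0.6, 0.6, 0.6],
  "offset": [
    [2, 4, 0],
    [4, 8, 0],
    [6, 12, 0],
    [8, 16, 0],
    [10, 20, 0],
    [12, 24, 0],
    [14, 28, 0],
    [16, 31, 0]
  ],
  "twist": [10, 20, 30, 40, 50, 60, 68, 74]
}}

```text
clock: 2.2
tcp_pos: [0.5319, 0.0971, 0.3038]
orientation: [-0.0, 0.036, 0.999, 0.0]
wrist_force: [0.6, 0.1, -0.0]
finger_gap: 0.0513
grip_force: 0.0
```

Run:
```python
from h import *
s=env.get_state(); print(s["tcp_pos"],s["orientation"],s["joint_pos"],s["finger_gap"])
c=cam("wrist"); save(c,"w1.png"); print(c["cam_to_world"])
```

```text
[0.53187959 0.0970933  0.30384809] [-1.28283197e-04  3.60080432e-02  9.99351489e-01  7.67169542e-05] [3.19448554e-02 2.39601956e-01 1.89350048e-01 1.52078997e+00
 1.70502723e-04 1.03976493e-01] 0.05132265184521625
[[ 7.08377761e-02 -9.59351268e-01 -2.73179709e-01  4.62192593e-01]
 [ 9.97487846e-01  6.81519930e-02  1.93210534e-02  1.01923383e-01]
 [ 8.20645405e-05 -2.73862100e-01  9.61768966e-01  4.73929897e-01]
 [ 0.00000000e+00  0.00000000e+00  0.00000000e+00  1.00000000e+00]]
```

View pics/w1.png

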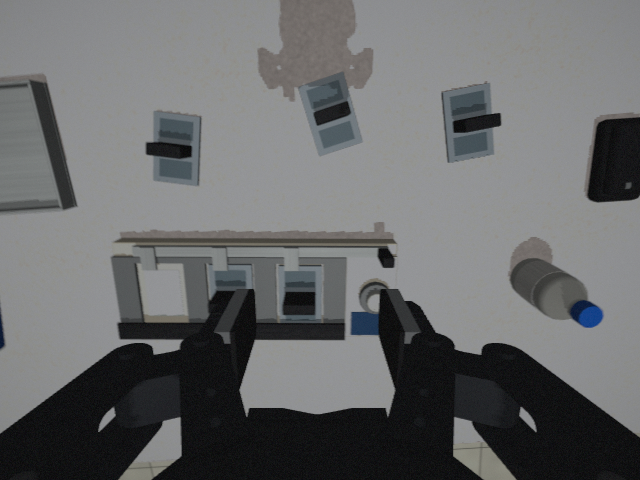

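```bash
cat >> h.py <<'E'
def blobs(c,vmax=45,amin=60,amax=6000):
    """dark blobs: centroid px, and top-face world centroid/yaw by depth"""
    W=world(c); v=cv2.cvtColor(c["image"],cv2.COLOR_RGB2HSV)[...,2]
    n,l,s,ce=cv2.connectedComponentsWithStats((v<vmax).astype(np.uint8)); out=[]
    for i in range(1,n):
        if not amin<s[i,4]<amax: continue
        p=W[l==i]; p=p[np.isfinite(p[:,2])]
        if len(p)<30: continue
        zt=np.percentile(p[:,2],90); t=p[p[:,2]>zt-0.006]
        r=cv2.minAreaRect((t[:,:2]*1000).astype(np.float32))
        (cx,cy),(w,h),a=r
        if w<h: a=a-90   # long-side direction
        a=(a)%180
        print(ce[i].round(0),"n",s[i,4],"ztop",round(zt,3),"ctr",np.round([cx,cy],1),"mean",(t[:,:2].mean(0)*1000).round(1),"size",np.round([w,h],1),"long dir deg",round(a,1))
E
python3 - <<'E'
from h import *
c=cam("wrist"); blobs(c)
W=world(c)
for uv in [(100,260),(118,322),(345,322),(118,338),(345,338),(116,236),(396,240),(150,262),(216,250),(290,250),(140,266),(184,266),(184,320),(278,266),(323,266),(373,291),(372,297)]: print(uv,(W[uv[1],uv[0]]*1000).round(1))
E
python3 - <<'E'
from h import *
c=cam("wrist"); save(c,"w1c.png",(100,220,420,350),2.4)
E
```

```text
[329. 111.] n 481 ztop 0.047 ctr [438.7 119.7] mean [438.7 119.7] size [13.5 38.4] long dir deg 103.5
[474. 122.] n 600 ztop 0.047 ctr [460.8 285.2] mean [460.9 284.3] size [13.5 40.4] long dir deg 96.7
[614. 160.] n 4042 ztop 0.032 ctr [513.9 466.5] mean [514.4 462.7] size [86.  44.3] long dir deg 0.3
[164. 146.] n 613 ztop 0.047 ctr [464.7 -73. ] mean [464.6 -72.6] size [38.9 13.3] long dir deg 78.5
[382. 256.] n 232 ztop 0.074 ctr [607.2 172.5] mean [606.6 172.5] size [13.1 11.4] long dir deg 85.8
[295. 301.] n 716 ztop 0.071 ctr [660.6  64.8] mean [659.9  64.8] size [37.5 13.6] long dir deg 86.1
(100, 260) [ 606.6 -198.8    0.8]
(118, 322) [ 681.  -170.1   39.3]
(345, 322) [705.6 126.6  30.8]
(118, 338) [ 726.7 -201.1   -1.1]
(345, 338) [ 7.482e+02  1.271e+02 -1.000e-01]
(116, 236) [ 572.9 -165.5    8.4]
(396, 240) [ 6.054e+02  2.019e+02 -3.000e-01]
(150, 262) [ 602.8 -114.3   35.9]
(216, 250) [592.3 -29.1  36.9]
(290, 250) [598.5  62.6  36.8]
(140, 266) [ 606.5 -126.7   38.1]
(184, 266) [612.7 -74.8  30.5]
(184, 320) [688.8 -87.7  29.7]
(278, 266) [621.1  44.7  29.5]
(323, 266) [625.1 102.2  29. ]
(373, 291) [655.5 162.6  48.1]
(372, 297) [660.9 160.4  53.8]
```

View pics/w1c.png

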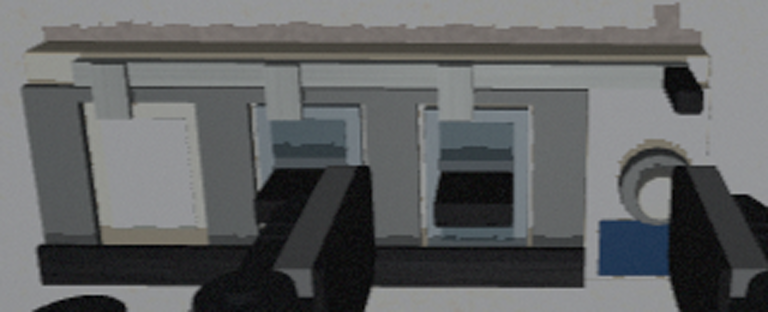

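Emit:
{"fn": "jog_arm", "kwargs": {
  "gripper": [0.6, 0.6, 0.6, 0.6, 0.6, 0, 0, 0],
  "offset": [
    [3.7, 3.7, -5],
    [7.5, 7.5, -10],
    [7.5, 7.5, -15],
    [7.5, 7.5, -20],
    [7.5, 7.5, -25.4],
    [7.5, 7.5, -25.4],
    [7.5, 7.5, -25.4],
    [7.5, 7.5, -25.4]
  ],
  "twist": [0, 0, 0, 0, 0, 0, 0, 0],
  "squeeze": 25
}}

```text
clock: 3.35
tcp_pos: [0.609, 0.1703, 0.0535]
orientation: [0.003, 0.039, 0.999, 0.001]
wrist_force: [0.5, 0.6, 0.3]
finger_gap: 0.0001
grip_force: 0.0
```

Emit:
{"fn": "jog_arm", "kwargs": {
  "gripper": [0, 0, 0, 0, 0, 0, 0, 0],
  "offset": [
    [0, 0, 0],
    [0, -0.6, 0],
    [-0.1, -1.2, 0],
    [-0.1, -1.8, 0],
    [-0.2, -2.4, 0],
    [-0.2, -3, 0],
    [-0.2, -3.5, 0],
    [-0.2, -3.7, 0]
  ],
  "twist": [0, 0, 0, 0, 0, 0, 0, 0]
}}

```text
clock: 4.35
tcp_pos: [0.6046, 0.1329, 0.05]
orientation: [0.0, 0.039, 0.999, 0.0]
wrist_force: [-0.9, -0.0, 0.3]
finger_gap: -0.0002
grip_force: 0.0
```

Run:
```python
from h import *
c=cam("scene"); save(c,"s1.png",(300,180,440,300),5)
```

```text
(no output)
```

View pics/s1.png

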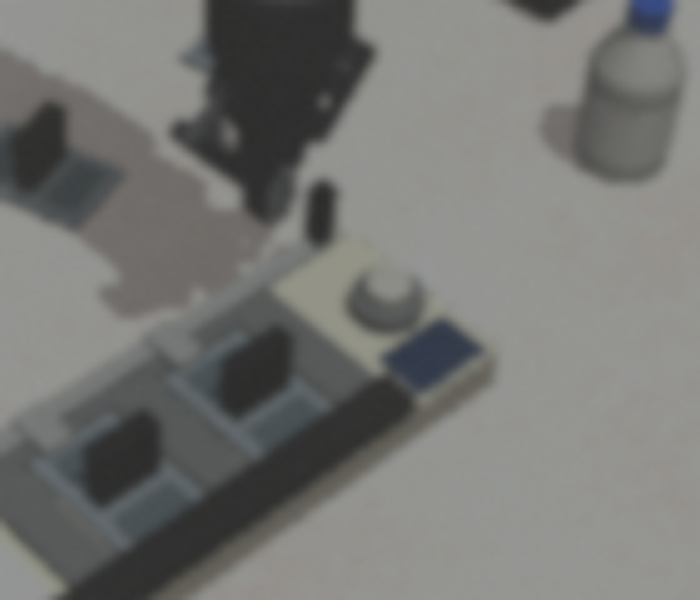

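Emit:
{"fn": "jog_arm", "kwargs": {
  "gripper": [0.6, 0.6, 0.6, 0.6, 0.6, 0.6, 0.6, 0.6],
  "offset": [
    [0, 0, 2.5],
    [0, 0, 5],
    [0.1, 2, 5],
    [0.2, 3.9, 5],
    [0.2, 3.9, 2.5],
    [0.2, 3.9, 0],
    [0.2, 3.9, 0],
    [0.2, 3.9, 0]
  ],
  "twist": [0, 0, 0, 0, 0, 0, 0, 0]
}}

```text
clock: 5.4
tcp_pos: [0.6064, 0.173, 0.0499]
orientation: [-0.0, 0.038, 0.999, 0.0]
wrist_force: [0.3, 0.9, 0.8]
finger_gap: 0.0513
grip_force: 0.0
```

Emit:
{"fn": "jog_arm", "kwargs": {
  "gripper": [0, 0, 0, 0, 0, 0, 0, 0],
  "offset": [
    [0, 0, 0],
    [0, 0, 0],
    [0, 0, 0],
    [0, 0, 0],
    [0, 0, 0],
    [0, 0, 0],
    [0, 0, 0],
    [0, 0, 0]
  ],
  "twist": [0, 0, 0, 0, 0, 0, 0, 0]
}}

```text
clock: 6.4
tcp_pos: [0.6066, 0.1723, 0.05]
orientation: [-0.0, 0.038, 0.999, 0.0]
wrist_force: [1.4, -0.3, 0.1]
finger_gap: -0.0003
grip_force: 0.0
```

Run:
```python
from h import *
c=cam("scene"); im1=cv2.cvtColor(c["image"],4)[180:300,300:440]
d=cam("wrist"); save(d,"x.png"); im2=cv2.cvtColor(d["image"],4)[200:440,220:500]
cv2.imwrite("pics/s2.png",np.hstack([cv2.resize(im1,(400,343)),cv2.resize(im2,(400,343))]))
W=world(c)
m=(W[...,2]>0.045)&(W[...,2]<0.08)&(abs(W[...,0]-.607)<.03)&(W[...,1]>.11)&(W[...,1]<.24)
v,u=np.nonzero(m)
p=W[m]; i=np.argsort(u)[::10]
for k in i[:40]: print(u[k],v[k],(p[k]*1000).round(0),c["image"][v[k],u[k]])
```

```text
361 224 [602. 165.  50.] [67 66 64]
362 226 [607. 164.  46.] [55 55 53]
363 223 [608. 167.  56.] [46 46 45]
365 219 [610. 171.  70.] [52 52 51]
366 220 [613. 171.  69.] [74 74 72]
367 220 [614. 176.  66.] [109 110 107]
```

View pics/s2.png

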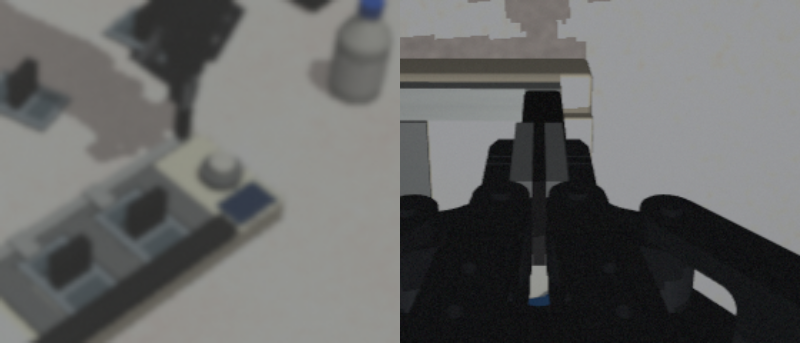

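```bash
cat >> h.py <<'E'
def proj(c,P):
    f=240/np.tan(np.radians(c["fovy"])/2); T=np.array(c["cam_to_world"])
    q=T[:3,:3].T@(np.array(P)-T[:3,3]); return np.round([c["cx"]+f*q[0]/-q[2],c["cy"]-f*q[1]/-q[2]],1)
E
python3 - <<'E'
from h import *
c=cam("wrist"); 
for P in [(.6066,.1723,.05),(.6066,.1723,.069),(.607,.1725,.073),(.600,.1725,.073),(.607,.1725,.033)]: print(P,proj(c,P))
W=world(c)
for r in range(255,330,6): print(r,[(W[r,k]*1000).round(0).tolist() for k in (305,316,326)],c["image"][r,316])
E
```

```text
(0.6066, 0.1723, 0.05) [317.1 282. ]
(0.6066, 0.1723, 0.069) [317.1 298.3]
(0.607, 0.1725, 0.073) [317.6 303. ]
(0.6, 0.1725, 0.073) [316.4 288.2]
(0.607, 0.1725, 0.033) [317.5 270.7]
255 [[601.0, 166.0, 24.0], [601.0, 172.0, 24.0], [601.0, 178.0, 24.0]] [123 118 105]
261 [[601.0, 166.0, 32.0], [602.0, 172.0, 31.0], [602.0, 177.0, 33.0]] [56 59 56]
267 [[604.0, 166.0, 33.0], [602.0, 172.0, 42.0], [602.0, 177.0, 41.0]] [16 17 17]
273 [[608.0, 166.0, 34.0], [602.0, 172.0, 50.0], [602.0, 177.0, 51.0]] [20 17 16]
279 [[604.0, 167.0, 53.0], [602.0, 172.0, 58.0], [602.0, 177.0, 58.0]] [15 15 13]
285 [[602.0, 167.0, 63.0], [602.0, 172.0, 65.0], [602.0, 177.0, 65.0]] [13 10 11]
291 [[595.0, 168.0, 88.0], [595.0, 173.0, 87.0], [596.0, 177.0, 86.0]] [15 14 15]
297 [[595.0, 169.0, 93.0], [595.0, 173.0, 92.0], [596.0, 176.0, 92.0]] [10 11 14]
303 [[595.0, 169.0, 98.0], [595.0, 173.0, 97.0], [595.0, 176.0, 99.0]] [23 21 23]
309 [[595.0, 169.0, 103.0], [595.0, 173.0, 102.0], [595.0, 176.0, 103.0]] [22 19 20]
315 [[595.0, 169.0, 107.0], [595.0, 173.0, 108.0], [595.0, 176.0, 107.0]] [12 14 15]
321 [[595.0, 169.0, 111.0], [595.0, 173.0, 111.0], [596.0, 176.0, 110.0]] [11 10 17]
327 [[595.0, 169.0, 115.0], [595.0, 173.0, 115.0], [596.0, 176.0, 114.0]] [26 28 30]
```

Run:
```python
from h import *
c=cam("wrist"); W=world(c); T=np.array(c["cam_to_world"]);print(T[:3,3],env.get_state()["tcp_pos"])
for k in range(270,370,8):
    print(k,[tuple((W[r,k]*1000).round(0).astype(int)) if np.isfinite(W[r,k,0]) else None for r in (280,288,296,304,320,340,360,400)])
c=cam("scene"); W=world(c)
m=(W[...,2]>0.035)&(W[...,2]<0.13)&(abs(W[...,0]-.61)<.04)&(abs(W[...,1]-.172)<.04)
v,u=np.nonzero(m)
for r in np.unique(v): k=u[v==r]; print(r,k.min(),k.max(),[tuple((W[r,x]*1000).round(0).astype(int)) for x in k[::3]])
```

```text
[0.53685896 0.17749159 0.22004289] [0.60658621 0.1722864  0.05001984]
270 [(np.int64(611), np.int64(146), np.int64(32)), (np.int64(616), np.int64(145), np.int64(30)), (np.int64(622), np.int64(145), np.int64(29)), (np.int64(626), np.int64(144), np.int64(30)), (np.int64(636), np.int64(143), np.int64(31)), (np.int64(593), np.int64(160), np.int64(125)), (np.int64(593), np.int64(161), np.int64(134)), (np.int64(588), np.int64(164), np.int64(157))]
278 [(np.int64(610), np.int64(151), np.int64(35)), (np.int64(616), np.int64(150), np.int64(31)), (np.int64(621), np.int64(149), np.int64(31)), (np.int64(626), np.int64(149), np.int64(31)), (np.int64(598), np.int64(159), np.int64(103)), (np.int64(593), np.int64(162), np.int64(125)), (np.int64(593), np.int64(163), np.int64(136)), (np.int64(589), np.int64(165), np.int64(156))]
286 [(np.int64(611), np.int64(155), np.int64(33)), (np.int64(617), np.int64(154), np.int64(30)), (np.int64(622), np.int64(154), np.int64(30)), (np.int64(598), np.int64(161), np.int64(90)), (np.int64(598), np.int64(162), np.int64(103)), (np.int64(593), np.int64(164), np.int64(1
[... 7603 characters left out ...]
0), np.int64(40))]
228 362 365 [(np.int64(607), np.int64(165), np.int64(37)), (np.int64(611), np.int64(173), np.int64(35))]
229 362 365 [(np.int64(609), np.int64(163), np.int64(36)), (np.int64(614), np.int64(170), np.int64(35))]
230 360 362 [(np.int64(607), np.int64(157), np.int64(35))]
231 357 358 [(np.int64(604), np.int64(148), np.int64(35))]
232 358 360 [(np.int64(609), np.int64(146), np.int64(36))]
233 353 353 [(np.int64(601), np.int64(135), np.int64(36))]
234 356 374 [(np.int64(612), np.int64(135), np.int64(39))]
235 372 372 [(np.int64(646), np.int64(162), np.int64(40))]
236 371 372 [(np.int64(647), np.int64(156), np.int64(42))]
237 363 371 [(np.int64(632), np.int64(142), np.int64(37))]
```

Emit:
{"fn": "jog_arm", "kwargs": {
  "gripper": [0.6, 0.6, 0.6, 0.6, 0.6, 0.6, 0.6, 0.6],
  "offset": [
    [0, 0, 0],
    [0, 0, 0],
    [0, 0, 0],
    [0, 0, -1],
    [0, 0, -2],
    [0, 0, -3],
    [0, 0, -3],
    [0, 0, -3]
  ],
  "twist": [0, 0, 0, 0, 0, 0, 0, 0]
}}

```text
clock: 7.65
tcp_pos: [0.6066, 0.1723, 0.02]
orientation: [-0.0, 0.038, 0.999, 0.0]
wrist_force: [-0.0, 0.7, -0.7]
finger_gap: 0.051
grip_force: 0.0
```

Emit:
{"fn": "jog_arm", "kwargs": {
  "gripper": [0, 0, 0, 0, 0, 0, 0, 0],
  "offset": [
    [0, 0, 0],
    [0, 0, 0],
    [0, 0, 0],
    [0, 0, 0],
    [0, 0, 0],
    [0, 0, 0],
    [0, 0, 0],
    [0, 0, 0]
  ],
  "twist": [0, 0, 0, 0, 0, 0, 0, 0]
}}

```text
clock: 8.65
tcp_pos: [0.6069, 0.1724, 0.0205]
orientation: [0.0, 0.038, 0.999, 0.0]
wrist_force: [-0.5, 0.9, 5.4]
finger_gap: 0.0134
grip_force: 28.7
```

Emit:
{"fn": "jog_arm", "kwargs": {
  "gripper": [0, 0, 0, 0, 0, 0, 0, 0],
  "offset": [
    [0, -0.6, 0],
    [-0.1, -1.2, 0],
    [-0.1, -1.8, 0],
    [-0.2, -2.4, 0],
    [-0.2, -3, 0],
    [-0.2, -3.4, 0],
    [-0.3, -3.8, 0],
    [-0.3, -3.8, 0]
  ],
  "twist": [0, 0, 0, 0, 0, 0, 0, 0]
}}

```text
clock: 9.65
tcp_pos: [0.6043, 0.1387, 0.0206]
orientation: [0.001, 0.037, 0.999, 0.004]
wrist_force: [1.2, 15.7, 3.4]
finger_gap: 0.0133
grip_force: 28.7
```

Emit:
{"fn": "jog_arm", "kwargs": {
  "gripper": [0.6, 0.6, 0.6, 0.6, 0.6, 0.6, 0.6, 0.6],
  "offset": [
    [0, 0.4, 0],
    [0, 0.4, 0],
    [0, 0.4, 3],
    [0, 0.4, 7],
    [3, -3, 7],
    [5.7, -7, 7],
    [5.7, -7, 4],
    [5.7, -7, 3]
  ],
  "twist": [0, 0, 0, 0, 0, 0, 0, 0]
}}

```text
clock: 10.65
tcp_pos: [0.6588, 0.063, 0.0474]
orientation: [-0.002, 0.039, 0.999, -0.0]
wrist_force: [0.1, 0.3, -0.1]
finger_gap: 0.0512
grip_force: 0.0
```

Run:
```python
from h import *
s=env.get_state(); print(s["tcp_pos"],s["wrist_force"])
c=cam("top"); blobs(c,55,30,1500)
d=cam("wrist"); save(d,"w2.png")
```

```text
[0.65875508 0.06300701 0.04737   ] [ 0.14564829  0.32630874 -0.14104252]
[336. 142.] n 47 ztop 0.549 ctr [661.9  14.3] mean [660.4  14.3] size [35.9  0. ] long dir deg 0.1
[489. 202.] n 232 ztop 0.042 ctr [ 642.7 -366.4] mean [ 635.  -371.9] size [132.7  56.8] long dir deg 21.0
[368. 180.] n 798 ztop 0.139 ctr [621.3  12.5] mean [649.8   6.3] size [23.3 95.1] long dir deg 172.0
[352. 196.] n 130 ztop 0.072 ctr [652.4 -24.8] mean [652.5 -24.6] size [36.7 15.4] long dir deg 89.3
[257. 268.] n 203 ztop 0.638 ctr [418.1 126. ] mean [413.1 126.9] size [ 3.1 43.9] long dir deg 177.4
[157. 251.] n 860 ztop 0.032 ctr [515.6 467.7] mean [513.2 467.9] size [88.2 46. ] long dir deg 0.9
[337. 257.] n 66 ztop 0.617 ctr [457.5  11.9] mean [458.6  11.9] size [ 0.4 66.8] long dir deg 178.6
[ 21. 263.] n 1130 ztop -0.385 ctr [ 512.  1107.6] mean [ 514.5 1106.1] size [20.7 96.2] long dir deg 177.4
[428. 277.] n 62 ztop 0.022 ctr [ 452.2 -215.9] mean [ 462.9 -216.3] size [  1.6 138.7] long dir deg 179.2
[487. 278.] n 121 ztop 0.024 ctr [ 453.  -362.1] mean [ 446.3 -362.3] size [  3.3 133.6] long dir deg 179.0
[371. 272.] n 97 ztop 0.048 ctr [464.4 -73.7] mean [464.7 -73.8] size [37.8 13.6] long dir deg 79.0
[227. 273.] n 106 ztop 0.048 ctr [461.5 284.9] mean [461.5 285.2] size [13.3 38.1] long dir deg 97.1
[ 21. 286.] n 513 ztop -0.391 ctr [ 431.6 1106.2] mean [ 431.1 1105.8] size [39.5 14.4] long dir deg 0.4
[ 20. 302.] n 512 ztop -0.399 ctr [ 377.9 1106.6] mean [ 377.4 1106.3] size [36.8 15.4] long dir deg 6.2
[337. 306.] n 36 ztop 0.644 ctr [400.9  12.1] mean [400.   12.8] size [ 2.7 18.9] long dir deg 175.4
[199. 465.] n 405 ztop 0.68 ctr [208.8 191.5] mean [211.  191.2] size [18.4 13.4] long dir deg 0.4
```

View pics/w2.png

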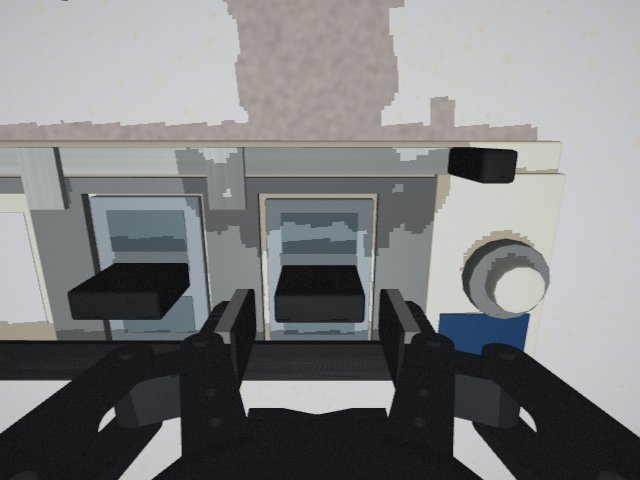

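Emit:
{"fn": "jog_arm", "kwargs": {
  "gripper": [0.6, 0.6, 0.6, 0.6, 0.3, 0.3, 0.3, 0.3],
  "offset": [
    [0, 0, -2],
    [0, 0, -4.2],
    [0, 0, -4.2],
    [0, 0, -4.2],
    [0, 0, -4.2],
    [0, 0, -4.2],
    [0, 0, -4.2],
    [0, 0, -4.2]
  ],
  "twist": [0, 0, 0, 0, 0, 0, 0, 0],
  "squeeze": 25
}}

```text
clock: 11.75
tcp_pos: [0.6618, 0.0644, 0.0097]
orientation: [0.001, 0.038, 0.999, 0.0]
wrist_force: [-0.3, 0.2, 6.3]
finger_gap: 0.0398
grip_force: 26.9
```

Emit:
{"fn": "jog_arm", "kwargs": {
  "gripper": [0.3, 0.3, 0.3, 0.3, 0.3, 0.3, 0.3, 0.3],
  "offset": [
    [0, 0, 0.3],
    [0, 0, 0.6],
    [0, 0, 0.8],
    [0, 0, 1.0],
    [0, 0, 1.2],
    [0, 0, 1.4],
    [0, 0, 1.5],
    [0, 0, 1.5]
  ],
  "twist": [0, 0, 0, 0, 0, 0, 0, 0]
}}

```text
clock: 12.75
tcp_pos: [0.6601, 0.0641, 0.0209]
orientation: [-0.001, 0.039, 0.999, -0.0]
wrist_force: [4.3, -0.1, -13.9]
finger_gap: 0.0396
grip_force: 27.0
```

Run:
```python
from h import *
d=cam("wrist"); save(d,"w3.png",(160,140,480,380),1.6)
```

```text
(no output)
```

View pics/w3.png

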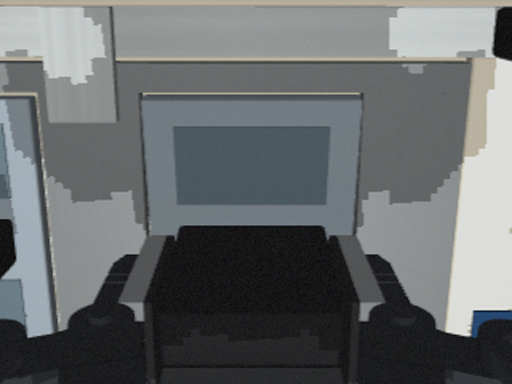

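```bash
cat >> h.py <<'E'
def tilt(c,cx,cy,yaw=-3.9):
    """fit plate plane around near half of carrier whose grip is at cx,cy: heights along carrier x"""
    W=world(c); a=np.radians(yaw); R=np.array([[np.cos(a),np.sin(a)],[-np.sin(a),np.cos(a)]])
    L=(W[...,:2]-[cx,cy])@R.T
    m=(L[...,0]>-.036)&(L[...,0]<-.014)&(abs(L[...,1])<.022)
    x,z=L[...,0][m],W[...,2][m]
    if len(x)<50: print("few",len(x)); return
    k=np.isfinite(z)&(abs(z-np.nanmedian(z))<.012); p=np.polyfit(x[k],z[k],1)
    print("plate top at -42mm: %.1f mm, slope deg %.1f, n %d"%(1e3*np.polyval(p,-.042),np.degrees(np.arctan(p[0])),k.sum()))
E
python3 - <<'E'
from h import *
tilt(cam("wrist"),.660,.0645); print(env.get_state()["wrist_force"])
E
```

```text
plate top at -42mm: 231.9 mm, slope deg -76.1, n 8345
[  4.75489641   0.44629035 -14.25616228]
```

```bash
sed -i 's/    m=(L\[...,0\]>-.036)/    m=(W[...,2]<.12)\&(L[...,0]>-.036)/' h.py
python3 - <<'E'
from h import *
tilt(cam("wrist"),.660,.0645)
E
```

```text
plate top at -42mm: 45.8 mm, slope deg -7.4, n 5020
```

Emit:
{"fn": "jog_arm", "kwargs": {
  "gripper": [0.3, 0.3, 0.3, 0.3, 0.3, 0.3, 0.3, 0.3],
  "offset": [
    [0, 0, 0.2],
    [0, 0, 0.4],
    [0, 0, 0.6],
    [-0.3, 0, 0.6],
    [-0.6, 0, 0.6],
    [-0.9, 0.1, 0.6],
    [-1.2, 0.1, 0.6],
    [-1.2, 0.1, 0.6]
  ],
  "twist": [0, 0, 0, 0, 0, 0, 0, 0]
}}

```text
clock: 13.9
tcp_pos: [0.6483, 0.0653, 0.029]
orientation: [-0.0, 0.038, 0.999, 0.0]
wrist_force: [0.0, 0.5, -0.6]
finger_gap: 0.0398
grip_force: 29.6
```

Run:
```python
from h import *
tilt(cam("wrist"),.648,.065)
```

```text
plate top at -42mm: 54.9 mm, slope deg -9.4, n 4977
```

Emit:
{"fn": "jog_arm", "kwargs": {
  "gripper": [0.3, 0.3, 0.3, 0.3, 0.3, 0.3, 0.3, 0.3],
  "offset": [
    [0, 0, 3],
    [0, 0, 6],
    [-1, -1, 9],
    [-3, -4, 10],
    [-5.5, -8, 10],
    [-8, -12, 10],
    [-10.5, -16, 10],
    [-13, -20, 10]
  ],
  "twist": [0, 0, 0, 1, 2, 3, 4, 4]
}}

```text
clock: 14.95
tcp_pos: [0.5179, -0.136, 0.1292]
orientation: [0.0, 0.003, 1.0, -0.0]
wrist_force: [0.2, -0.0, -0.5]
finger_gap: 0.0395
grip_force: 29.7
```

Emit:
{"fn": "jog_arm", "kwargs": {
  "gripper": [0.3, 0.3, 0.3, 0.3, 0.3, 0.3, 0.3, 0.3],
  "offset": [
    [-2.3, -4, 0],
    [-4.6, -8, 0],
    [-6.9, -12.5, 0],
    [-6.9, -12.5, -3],
    [-6.9, -12.5, -6],
    [-6.9, -12.5, -9],
    [-6.9, -12.5, -10],
    [-6.9, -12.5, -10]
  ],
  "twist": [0, 0, 0, 0, 0, 0, 0, 0]
}}

```text
clock: 15.95
tcp_pos: [0.4494, -0.2595, 0.0289]
orientation: [-0.0, 0.004, 1.0, 0.0]
wrist_force: [-0.1, -0.5, -1.1]
finger_gap: 0.0398
grip_force: 29.7
```

Run:
```python
from h import *
s=env.get_state(); c=cam("wrist"); t=s["tcp_pos"]; print(t)
tilt(c,t[0],t[1],0); W=world(c)
m=(W[...,2]<.02)&(abs(W[...,0]-.42)<.02)&(abs(W[...,1]+.33)<.03); print("tray floor",np.nanmedian(W[...,2][m]))
save(c,"w4.png",None)
```

```text
[ 0.44940033 -0.25951983  0.02885529]
plate top at -42mm: 54.8 mm, slope deg -9.5, n 4974
tray floor 0.004174668070198326
```

View pics/w4.png

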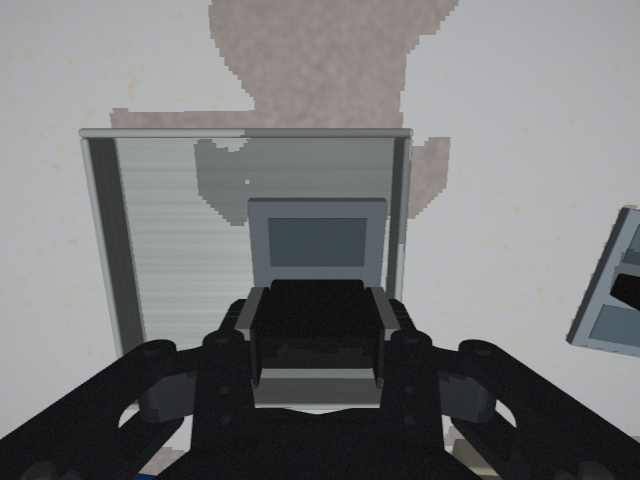

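Emit:
{"fn": "jog_arm", "kwargs": {
  "gripper": [0.3, 0.3, 0.3, 0.3, 0.3, 0.3, 0.3, 0.3],
  "offset": [
    [0, -0.2, -1.2],
    [0, -0.2, -2.4],
    [0, -0.2, -2.8],
    [0, -0.2, -3.1],
    [0, -0.2, -3.4],
    [0, -0.2, -3.6],
    [0, -0.2, -3.8],
    [0, -0.2, -3.9]
  ],
  "twist": [0, 0, 0, 0, 0, 0, 0, 0]
}}

```text
clock: 17.0
tcp_pos: [0.4483, -0.2623, -0.0082]
orientation: [-0.001, 0.004, 1.0, -0.001]
wrist_force: [-9.0, 0.5, 15.8]
finger_gap: 0.0397
grip_force: 33.0
```

Run:
```python
from h import *
s=env.get_state(); c=cam("wrist"); t=s["tcp_pos"]; print(t)
tilt(c,t[0],t[1],0)
```

```text
[ 0.44831893 -0.26231788 -0.00819451]
plate top at -42mm: 201.8 mm, slope deg -76.1, n 8370
```

Emit:
{"fn": "jog_arm", "kwargs": {
  "gripper": [0.54, 0.54, 0.54, 0.54, 0.54, 0.54, 0.6, 0.6],
  "offset": [
    [0, 0, -0.1],
    [0, 0, -0.1],
    [0, 0, 0],
    [0, 0, 3],
    [0, 0, 7],
    [0, 0, 12],
    [2, 2, 14],
    [5, 6, 14]
  ],
  "twist": [0, 0, 0, 0, 0, 0, 0, -1]
}}

```text
clock: 18.05
tcp_pos: [0.5015, -0.2032, 0.1325]
orientation: [0.002, 0.014, 1.0, -0.001]
wrist_force: [0.6, 0.2, -0.3]
finger_gap: 0.051
grip_force: 0.0
```

```bash
sed -i 's/yaw=-3.9):/yaw=-3.9,zm=.12):/; s/W\[...,2\]<.12)/W[...,2]<zm)/' h.py
python3 - <<'E'
from h import *
c=cam("top"); 
tilt(c,.4485,-.2615,0,.045); blobs(c,55,60,200)
E
```

```text
few 0
[487. 183.] n 85 ztop 0.041 ctr [ 688.3 -365.1] mean [ 688.8 -365.6] size [ 2.4 56.2] long dir deg 171.0
[352. 196.] n 129 ztop 0.072 ctr [653.3 -25. ] mean [652.6 -24.6] size [37.5 14.6] long dir deg 84.3
[371. 272.] n 97 ztop 0.048 ctr [464.5 -73.2] mean [464.7 -72.6] size [38.7 13.3] long dir deg 78.9
[227. 273.] n 104 ztop 0.047 ctr [461.6 285.3] mean [461.8 284. ] size [13.3 38. ] long dir deg 96.2
[293. 283.] n 90 ztop 0.049 ctr [439.  118.1] mean [438.9 117.7] size [13.1 35.4] long dir deg 100.8
[224. 436.] n 141 ztop 0.774 ctr [248.  142.8] mean [248.5 142.3] size [ 2.3 54. ] long dir deg 149.5
```

Emit:
{"fn": "jog_arm", "kwargs": {
  "gripper": [0.6, 0.6, 0.6, 0.6, 0.6, 0.6, 0.6, 0.6],
  "offset": [
    [4, 4, 0],
    [8, 8.5, 0],
    [12, 13, 0],
    [15.5, 17.6, 0],
    [15.5, 17.6, -3],
    [15.5, 17.6, -7],
    [15.5, 17.6, -8],
    [15.5, 17.6, -8]
  ],
  "twist": [-1, -2, -3, -3, -3, -3, -3, -3]
}}

```text
clock: 19.1
tcp_pos: [0.6539, -0.0258, 0.0495]
orientation: [-0.001, 0.039, 0.999, 0.0]
wrist_force: [0.5, -0.3, 0.5]
finger_gap: 0.051
grip_force: 0.0
```

Run:
```python
from h import *
s=env.get_state(); c=cam("wrist"); print(s["tcp_pos"])
blobs(c)
```

```text
[ 0.65393607 -0.0258007   0.04952173]
[634. 156.] n 274 ztop 0.041 ctr [604.8 131.2] mean [605.3 131.2] size [ 3.3 12.3] long dir deg 171.8
[632. 268.] n 304 ztop 0.039 ctr [664.4 141.7] mean [664.8 141.4] size [ 4.9 22.2] long dir deg 171.2
[318. 284.] n 4600 ztop 0.071 ctr [652.5 -25.1] mean [651.7 -25.1] size [39.1 14.1] long dir deg 85.4
```

Emit:
{"fn": "jog_arm", "kwargs": {
  "gripper": [0.6, 0.6, 0.6, 0.6, 0.3, 0.3, 0.3, 0.3],
  "offset": [
    [0, 0, -2],
    [0, 0, -4.1],
    [0, 0, -4.1],
    [0, 0, -4.1],
    [0, 0, -4.1],
    [0, 0, -4.1],
    [0, 0, -4.1],
    [0, 0, -4.1]
  ],
  "twist": [0, 0, 0, 0, 0, 0, 0, 0],
  "squeeze": 25
}}

```text
clock: 20.15
tcp_pos: [0.656, -0.0261, 0.011]
orientation: [0.002, 0.039, 0.999, -0.0]
wrist_force: [-0.6, -1.6, 6.2]
finger_gap: 0.0397
grip_force: 26.8
```

Emit:
{"fn": "jog_arm", "kwargs": {
  "gripper": [0.3, 0.3, 0.3, 0.3, 0.3, 0.3, 0.3, 0.3],
  "offset": [
    [0, 0, 0.4],
    [0, 0, 0.7],
    [0, 0, 1.0],
    [0, 0, 1.2],
    [0, 0, 1.4],
    [0, 0, 1.6],
    [0, 0, 1.8],
    [0, 0, 2.0]
  ],
  "twist": [0, 0, 0, 0, 0, 0, 0, 0]
}}

```text
clock: 21.15
tcp_pos: [0.6542, -0.0257, 0.0296]
orientation: [-0.0, 0.038, 0.999, 0.0]
wrist_force: [-1.1, -0.1, -1.2]
finger_gap: 0.0395
grip_force: 28.2
```

Emit:
{"fn": "jog_arm", "kwargs": {
  "gripper": [0.3, 0.3, 0.3, 0.3, 0.3, 0.3, 0.3, 0.3],
  "offset": [
    [0, 0, 0.2],
    [-0.3, 0, 0.2],
    [-0.6, 0, 0.2],
    [-0.9, 0.1, 0.2],
    [-1.2, 0.1, 0.2],
    [-1.2, 0.1, 0.2],
    [-1.2, 0.1, 0.2],
    [-1.2, 0.1, 0.2]
  ],
  "twist": [0, 0, 0, 0, 0, 0, 0, 0]
}}

```text
clock: 22.15
tcp_pos: [0.6427, -0.0247, 0.031]
orientation: [0.0, 0.038, 0.999, 0.0]
wrist_force: [0.5, 0.3, -0.8]
finger_gap: 0.0391
grip_force: 28.2
```

Run:
```python
from h import *
t=env.get_state()["tcp_pos"]; tilt(cam("wrist"),t[0],t[1])
```

```text
plate top at -42mm: 54.2 mm, slope deg -7.4, n 4926
```

Emit:
{"fn": "jog_arm", "kwargs": {
  "gripper": [0.3, 0.3, 0.3, 0.3, 0.3, 0.3, 0.3, 0.3],
  "offset": [
    [0, 0, 3],
    [0, 0, 6],
    [-1, -1, 9],
    [-3, -4, 10],
    [-5.5, -8, 10],
    [-8, -12, 10],
    [-10.5, -16, 10],
    [-13, -20, 10]
  ],
  "twist": [0, 0, 0, 1, 2, 3, 4, 4]
}}

```text
clock: 23.2
tcp_pos: [0.5118, -0.2259, 0.1312]
orientation: [0.0, 0.003, 1.0, -0.0]
wrist_force: [0.3, -0.8, -0.9]
finger_gap: 0.0395
grip_force: 28.2
```

Emit:
{"fn": "jog_arm", "kwargs": {
  "gripper": [0.3, 0.3, 0.3, 0.3, 0.3, 0.3, 0.3, 0.3],
  "offset": [
    [-2.3, -3.5, 0],
    [-4.6, -7, 0],
    [-6.3, -9.6, 0],
    [-6.3, -9.6, -2],
    [-6.3, -9.6, -4],
    [-6.3, -9.6, -5],
    [-6.3, -9.6, -5],
    [-6.3, -9.6, -5]
  ],
  "twist": [0, 0, 0, 0, 0, 0, 0, 0]
}}

```text
clock: 24.2
tcp_pos: [0.4501, -0.321, 0.0818]
orientation: [0.0, 0.003, 1.0, -0.0]
wrist_force: [-0.2, 0.2, -0.5]
finger_gap: 0.0398
grip_force: 28.2
```

Run:
```python
from h import *
s=env.get_state(); c=cam("wrist"); t=s["tcp_pos"]; print(t)
tilt(c,t[0],t[1],0); blobs(c)
save(c,"w5.png",None)
```

```text
[ 0.45009057 -0.32097329  0.08176504]
plate top at -42mm: 104.9 mm, slope deg -7.4, n 4918
[415. 248.] n 2440 ztop 0.051 ctr [ 446.8 -262.9] mean [ 446.2 -263.4] size [14.1 39.8] long dir deg 90.1
```

View pics/w5.png

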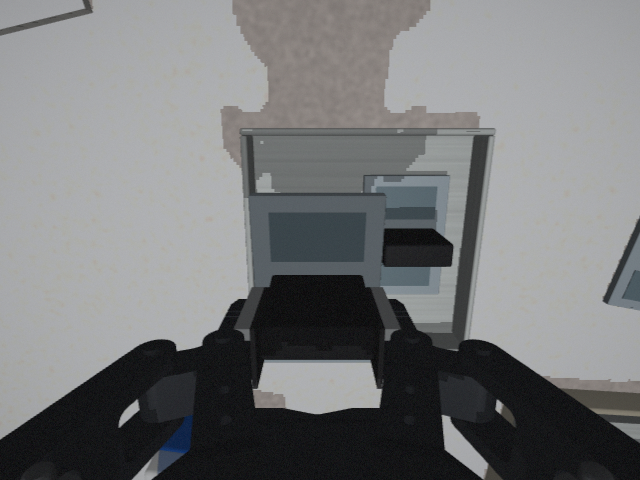

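Emit:
{"fn": "jog_arm", "kwargs": {
  "gripper": [0.3, 0.3, 0.3, 0.3, 0.3, 0.3, 0.3, 0.3],
  "offset": [
    [0, -0.1, -3],
    [0, -0.1, -6],
    [0, -0.1, -7.6],
    [0, -0.1, -8.1],
    [0, -0.1, -8.5],
    [0, -0.1, -8.8],
    [0, -0.1, -9],
    [0, -0.1, -9]
  ],
  "twist": [0, 0, 0, 0, 0, 0, 0, 0]
}}

```text
clock: 25.25
tcp_pos: [0.4492, -0.3227, -0.0067]
orientation: [-0.0, 0.004, 1.0, -0.001]
wrist_force: [-6.1, 0.6, 10.2]
finger_gap: 0.0399
grip_force: 30.1
```

Emit:
{"fn": "jog_arm", "kwargs": {
  "gripper": [0.52, 0.52, 0.52, 0.52, 0.52, 0.52, 0.52, 0.52],
  "offset": [
    [0, 0, 0],
    [0, 0, 0],
    [0, 0, 0],
    [0, 0, 2],
    [0, 0, 5],
    [0, 0, 10],
    [0, 2, 13],
    [0, 5, 16]
  ],
  "twist": [0, 0, 0, 0, 0, 0, 0, 0]
}}

```text
clock: 26.25
tcp_pos: [0.4498, -0.2719, 0.1521]
orientation: [0.0, 0.004, 1.0, -0.0]
wrist_force: [-0.6, 0.0, 0.0]
finger_gap: 0.0444
grip_force: 0.0
```

Run:
```python
from h import *
s=env.get_state(); c=cam("wrist"); t=s["tcp_pos"]; print(t)
blobs(c); tilt(c,.447,-.263,0,.03); tilt(c,.45,-.322,0,.03)
```

```text
[ 0.44980418 -0.27189229  0.15213297]
[254. 221.] n 1395 ztop 0.051 ctr [ 445.4 -321.9] mean [ 445.  -321.8] size [38.  14.1] long dir deg 89.9
[330. 222.] n 1298 ztop 0.051 ctr [ 446.7 -261.5] mean [ 446.4 -261.7] size [37.7 13.8] long dir deg 89.5
[558. 240.] n 1494 ztop 0.047 ctr [464.  -74.3] mean [463.3 -75.8] size [41.  13.8] long dir deg 78.8
plate top at -42mm: 10.5 mm, slope deg 0.6, n 1366
plate top at -42mm: 11.0 mm, slope deg -1.0, n 1317
```

Emit:
{"fn": "jog_arm", "kwargs": {
  "gripper": [0.65, 0.65, 0.65, 0.65, 0.65, 0.65, 0.65, 0.65],
  "offset": [
    [0.4, 5, 0],
    [0.8, 10, 0],
    [1.2, 15, 0],
    [1.5, 19.8, 0],
    [1.5, 19.8, -4],
    [1.5, 19.8, -9],
    [1.5, 19.8, -9],
    [1.5, 19.8, -9]
  ],
  "twist": [-3, -6, -9, -11, -11, -11, -11, -11]
}}

```text
clock: 27.3
tcp_pos: [0.4653, -0.074, 0.0622]
orientation: [0.0, 0.1, 0.995, -0.0]
wrist_force: [1.0, -0.5, 0.2]
finger_gap: 0.0557
grip_force: 0.0
```

Run:
```python
from h import *
s=env.get_state(); c=cam("wrist"); t=s["tcp_pos"]; print(t)
blobs(c)
```

```text
[ 0.46528766 -0.07404387  0.06218254]
[567. 125.] n 172 ztop 0.005 ctr [420.7  86.5] mean [420.5  86.5] size [34.3  2.3] long dir deg 13.7
[620. 154.] n 1472 ztop 0.035 ctr [440.5 101.1] mean [440.8 100.3] size [ 7.7 16.2] long dir deg 165.6
[ 55. 175.] n 218 ztop 0.019 ctr [ 390.3 -216.1] mean [ 387.9 -216.4] size [16.   2.3] long dir deg 0.4
[ 72. 210.] n 86 ztop 0.015 ctr [ 409.8 -216.8] mean [ 409.9 -216.6] size [9.1 2.7] long dir deg 9.1
[318. 259.] n 2942 ztop 0.047 ctr [464.4 -73.4] mean [463.3 -73.3] size [39.2 14.5] long dir deg 78.5
[ 24. 286.] n 1765 ztop 0.049 ctr [ 447.4 -245.1] mean [ 447.8 -243.3] size [ 7.6 13.9] long dir deg 178.3
[  4. 330.] n 89 ztop 0.009 ctr [ 478.9 -295. ] mean [ 479.6 -295. ] size [16.7  3.3] long dir deg 1.3
```

Emit:
{"fn": "jog_arm", "kwargs": {
  "gripper": [0.65, 0.65, 0.65, 0.65, 0.3, 0.3, 0.3, 0.3],
  "offset": [
    [0, 0, -4],
    [0, 0, -7.4],
    [0, 0, -7.4],
    [0, 0, -7.4],
    [0, 0, -7.4],
    [0, 0, -7.4],
    [0, 0, -7.4],
    [0, 0, -7.4]
  ],
  "twist": [0, 0, 0, 0, 0, 0, 0, 0],
  "squeeze": 25
}}

```text
clock: 28.35
tcp_pos: [0.4666, -0.0745, -0.0109]
orientation: [0.002, 0.099, 0.995, -0.001]
wrist_force: [-1.1, 0.3, 6.4]
finger_gap: 0.0396
grip_force: 26.1
```

Emit:
{"fn": "jog_arm", "kwargs": {
  "gripper": [0.3, 0.3, 0.3, 0.3, 0.3, 0.3, 0.3, 0.3],
  "offset": [
    [0, 0, 3],
    [0, 0, 7],
    [1, -2, 9],
    [3, -6, 9],
    [5, -10, 9],
    [7, -14, 9],
    [9.7, -18.6, 9],
    [9.7, -18.6, 9]
  ],
  "twist": [0, 0, 2, 5, 8, 11, 11, 11]
}}

```text
clock: 29.35
tcp_pos: [0.5636, -0.2636, 0.0773]
orientation: [0.001, 0.005, 1.0, -0.001]
wrist_force: [-0.7, 0.9, -1.4]
finger_gap: 0.0393
grip_force: 25.9
```

Run:
```python
from h import *
s=env.get_state(); c=cam("wrist"); t=s["tcp_pos"]; print(t)
tilt(c,*t[:2],0,t[2]+.04)
W=world(c); m=(W[...,2]>.022)&(W[...,2]<.035)&(abs(W[...,0]-.52)<.02)&(W[...,1]<-.22)&(W[...,1]>-.36); print("wall",np.nanpercentile(W[m],[5,50,95],axis=0).round(3))
```

```text
[ 0.56355441 -0.26355162  0.07732231]
plate top at -42mm: 95.0 mm, slope deg -0.4, n 4887
wall [[ 0.514 -0.353  0.024]
 [ 0.523 -0.286  0.028]
 [ 0.526 -0.221  0.029]]
```

Emit:
{"fn": "jog_arm", "kwargs": {
  "gripper": [0.3, 0.3, 0.3, 0.3, 0.3, 0.3, 0.3, 0.3],
  "offset": [
    [0, 0, -2.5],
    [0, 0, -5],
    [0, 0, -5.8],
    [0, 0, -6.2],
    [0, 0, -6.6],
    [0, 0, -7],
    [0, 0, -7],
    [0, 0, -7]
  ],
  "twist": [0, 0, 0, 0, 0, 0, 0, 0]
}}

```text
clock: 30.4
tcp_pos: [0.5652, -0.2599, 0.0105]
orientation: [0.004, 0.003, 1.0, -0.001]
wrist_force: [3.4, 3.0, 6.3]
finger_gap: 0.0396
grip_force: 27.7
```

Run:
```python
from h import *
s=env.get_state(); c=cam("wrist"); t=s["tcp_pos"]; print(t)
tilt(c,*t[:2],0,t[2]+.05)
```

```text
[ 0.56517106 -0.25986139  0.01048858]
plate top at -42mm: 35.4 mm, slope deg -10.3, n 4894
```

Emit:
{"fn": "jog_arm", "kwargs": {
  "gripper": [0.3, 0.3, 0.3, 0.3, 0.3, 0.3, 0.3, 0.3],
  "offset": [
    [0, 0, 2],
    [0, 0, 6],
    [0, 1, 8.5],
    [1, 4, 8.5],
    [2.5, 8, 8.5],
    [4, 12, 8.5],
    [5.3, 14.7, 8.5],
    [5.3, 14.7, 8.5]
  ],
  "twist": [0, 0, 0, -1, -2, -3, -4, -4]
}}

```text
clock: 31.45
tcp_pos: [0.6157, -0.1106, 0.0933]
orientation: [0.001, 0.037, 0.999, -0.0]
wrist_force: [-0.4, -0.8, -0.6]
finger_gap: 0.0395
grip_force: 26.8
```

Run:
```python
from h import *
s=env.get_state(); c=cam("wrist"); t=s["tcp_pos"]; print(t,s["orientation"])
tilt(c,*t[:2],-4,t[2]+.05); save(c,"w6.png")
```

```text
[ 0.61572521 -0.110598    0.09327723] [ 1.00677880e-03  3.66317783e-02  9.99328314e-01 -1.42784662e-04]
plate top at -42mm: 118.3 mm, slope deg -10.4, n 4911
```

View pics/w6.png

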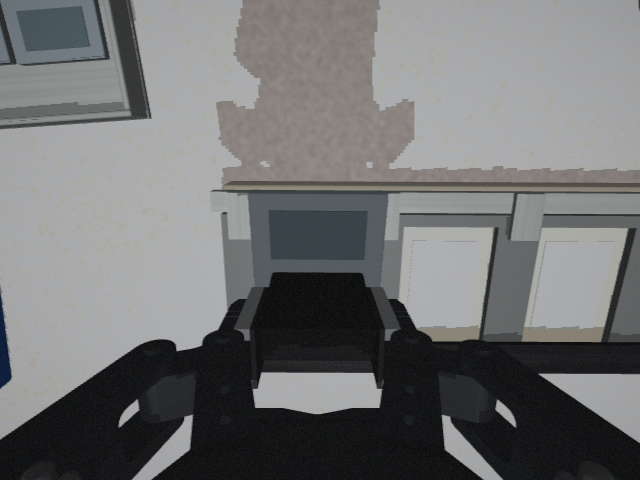

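Run:
```python
from h import *
c=cam("wrist"); im=c["image"].astype(int); W=world(c)
hsv=cv2.cvtColor(c["image"],cv2.COLOR_RGB2HSV)
a=np.radians(-3.9); ex=np.array([np.cos(a),np.sin(a)]); ey=np.array([-np.sin(a),np.cos(a)])
for name,col,row in (("bay2",450,280),("bay3",580,280)):
    vals=[]
    for r in range(250,320,10):
        g=im[r,:,:].mean(1); ref=g[col]
        k=col
        while k>0 and g[k]>150: k-=1
        j=col
        while j<639 and g[j]>150: j+=1
        L,R=onz(c,k+.5,r,.024),onz(c,j-.5,r,.024); vals.append([L[:2]@ey,R[:2]@ey])
    v=np.array(vals)*1e3; print(name,"lateral edges",v.mean(0).round(1),v.std(0).round(1),"ctr",v.mean().round(1))
    g=im[:,col,:].mean(1); k=row
    while g[k]>150: k-=1
    P=onz(c,col,k+.5,.024); P2=onz(c,col,k+.5,.030); print(" front edge",round(P[:2]@ex*1e3,1),round(P2[:2]@ex*1e3,1),"px",k)
P=np.array([.6604,.0648]);print("spent3 along",P@ex*1e3,P@ey*1e3, "spent2", np.array([.653,-.025])@ex*1e3,np.array([.653,-.025])@ey*1e3)
t=env.get_state()["tcp_pos"]; print("tcp deck",t[:2]@ex*1e3,t[:2]@ey*1e3)
print(im[275,390:500:6].mean(1).astype(int))
```

```text
bay2 lateral edges [-10.   49.3] [1.9 0.5] ctr 19.6
 front edge 611.2 609.7 px 227
bay3 lateral edges [ 84.2 139.2] [2.2 0.3] ctr 111.7
 front edge 622.1 620.3 px 242
spent3 along 654.4633069079257 109.5672392238771 spent2 653.1882163462815 19.471877833516924
tcp deck 621.0759768095336 -70.59279703784746
[115 113 143 173 175 175 176 174 175 174 175 175 176 173 174 171 172  41
 104]
```

Run:
```python
from h import *
a=np.radians(-3.9); ex=np.array([np.cos(a),np.sin(a)]); ey=np.array([-np.sin(a),np.cos(a)])
t=env.get_state()["tcp_pos"]; print(t)
c=cam("wrist"); W=world(c)
for r in (190,194,198,202): print(r,(W[r,318]*1e3).round(1), (W[r,318,:2]@ex*1e3).round(1))
# lateral edges of plate at row 240
g=c["image"][240].mean(1); print(g[240:400:4].astype(int))
```

```text
[ 0.61483635 -0.11267199  0.09287723]
190 [ 566.4 -108.7  112.8] 572.5
194 [ 567.3 -108.8  117.8] 573.4
198 [ 569.1 -108.9  116.5] 575.2
202 [ 570.4 -109.   118.3] 576.5
[159 155 157  90  92  94  91  94  67  64  65  65  68  66  64  65  65  66
  64  66  65  66  67  65  66  66  62  66  68  64  66  67  93  91  92  92
 137 160 160 153]
```

Emit:
{"fn": "jog_arm", "kwargs": {
  "gripper": [0.3, 0.3, 0.3, 0.3, 0.3, 0.3, 0.3, 0.3],
  "offset": [
    [1.6, -0.1, -1],
    [3.2, -0.2, -3],
    [3.2, -0.2, -5],
    [3.2, -0.2, -6],
    [3.2, -0.2, -6.6],
    [3.2, -0.2, -7],
    [3.2, -0.2, -7],
    [3.2, -0.2, -7]
  ],
  "twist": [0, 0, 0, 0, 0, 0, 0, 0]
}}

```text
clock: 32.6
tcp_pos: [0.647, -0.1148, 0.0228]
orientation: [0.001, 0.038, 0.999, -0.0]
wrist_force: [-0.4, 0.0, -1.2]
finger_gap: 0.0396
grip_force: 26.8
```

```bash
cat >> h.py <<'E'
a_=np.radians(-3.9); ex=np.array([np.cos(a_),np.sin(a_)]); ey=np.array([-np.sin(a_),np.cos(a_)])
def rep(zm=.05):
    s=env.get_state(); c=cam("wrist"); t=s["tcp_pos"]
    print("tcp",(t*1e3).round(1),"deck ax/lat",(t[:2]@ex*1e3).round(1),(t[:2]@ey*1e3).round(1),"F",s["wrist_force"].round(1),"gap",round(s["finger_gap"],4))
    tilt(c,*t[:2],-4,t[2]+zm); return c
E
python3 -c "
from h import *
rep()"
```

```text
tcp [ 647.  -114.8   22.8] deck ax/lat 653.3 -70.5 F [-0.4  0.  -1.2] gap 0.0396
plate top at -42mm: 47.7 mm, slope deg -10.4, n 4907
```

Emit:
{"fn": "jog_arm", "kwargs": {
  "gripper": [0.3, 0.3, 0.3, 0.3, 0.3, 0.3, 0.3, 0.3],
  "offset": [
    [0, 0, -0.1],
    [0.2, 0, -0.1],
    [0.4, 0, -0.1],
    [0.6, 0, -0.1],
    [0.8, -0.1, -0.1],
    [1.0, -0.1, -0.1],
    [1.1, -0.1, -0.1],
    [1.1, -0.1, -0.1]
  ],
  "twist": [0, 0, 0, 0, 0, 0, 0, 0]
}}

```text
clock: 33.65
tcp_pos: [0.6555, -0.1156, 0.0205]
orientation: [-0.002, 0.039, 0.999, 0.0]
wrist_force: [-6.1, -0.6, 1.1]
finger_gap: 0.0398
grip_force: 27.1
```

```bash
python3 -c "
from h import *
rep()"
```

```text
tcp [ 655.5 -115.6   20.5] deck ax/lat 661.8 -70.8 F [-6.1 -0.6  1.1] gap 0.0398
plate top at -42mm: 45.8 mm, slope deg -10.8, n 4926
```

Emit:
{"fn": "jog_arm", "kwargs": {
  "gripper": [0.3, 0.3, 0.3, 0.3, 0.3, 0.3, 0.3, 0.3],
  "offset": [
    [-0.3, 0, -0.1],
    [-0.4, 0, -0.3],
    [-0.5, 0, -0.4],
    [-0.6, 0, -0.5],
    [-0.7, 0, -0.7],
    [-0.8, 0, -0.8],
    [-0.9, 0, -0.9],
    [-0.9, 0, -0.9]
  ],
  "twist": [0, 0, 0, 0, 0, 0, 0, 0]
}}

```text
clock: 34.7
tcp_pos: [0.6501, -0.1158, 0.0137]
orientation: [0.002, 0.038, 0.999, -0.0]
wrist_force: [0.6, 1.3, 5.7]
finger_gap: 0.0398
grip_force: 28.0
```

```bash
python3 -c "
from h import *
rep(.04)"
```

```text
tcp [ 650.1 -115.8   13.7] deck ax/lat 656.5 -71.3 F [0.6 1.3 5.7] gap 0.0398
plate top at -42mm: 34.9 mm, slope deg -3.7, n 4977
```

Emit:
{"fn": "jog_arm", "kwargs": {
  "gripper": [0.3, 0.3, 0.3, 0.3, 0.3, 0.55, 0.55, 0.55],
  "offset": [
    [-0.1, 0, -0.1],
    [-0.1, 0, -0.2],
    [-0.2, 0, -0.3],
    [-0.2, 0, -0.3],
    [-0.2, 0, -0.3],
    [-0.2, 0, -0.3],
    [-0.2, 0, -0.2],
    [-0.2, 0, -0.2]
  ],
  "twist": [0, 0, 0, 0, 0, 0, 0, 0]
}}

```text
clock: 35.75
tcp_pos: [0.6462, -0.1157, 0.0096]
orientation: [-0.0, 0.039, 0.999, 0.0]
wrist_force: [1.0, 0.4, -0.0]
finger_gap: 0.0468
grip_force: 0.0
```

Emit:
{"fn": "jog_arm", "kwargs": {
  "gripper": [0.55, 0.55, 0.55, 0.55, 0.55, 0.55, 0.55, 0.55],
  "offset": [
    [0, 0, 0],
    [0, 0, 2],
    [0, 0, 5],
    [-2, 0, 9],
    [-4, 0, 12],
    [-6, 3, 15],
    [-8, 6, 18],
    [-10, 10, 20]
  ],
  "twist": [0, 0, 0, 0, 0, 0, 0, 0]
}}

```text
clock: 36.75
tcp_pos: [0.5464, -0.0155, 0.2115]
orientation: [0.001, 0.039, 0.999, -0.0]
wrist_force: [2.0, 0.2, 0.4]
finger_gap: 0.0468
grip_force: 0.0
```

```bash
cat >> h.py <<'E'
def seat(c,lat,ax=.654):
    p=ax*ex+lat*ey; tilt(c,*p,-3.9,.045); tilt2(c,*p)
def tilt2(c,cx,cy):
    W=world(c); L=(W[...,:2]-[cx,cy])@np.array([ex,ey]).T
    m=(W[...,2]>.062)&(W[...,2]<.09)&(abs(L[...,0])<.03)&(abs(L[...,1])<.035)
    if m.sum()<20: print("no grip seen"); return
    r=cv2.minAreaRect((L[m]*1e3).astype(np.float32)); print("grip in bay frame",np.round(r[0],1),np.round(r[1],1),"z",np.percentile(W[m][:,2],90).round(4))
E
python3 -c "
from h import *
c=rep()
seat(c,-.0703); blobs(c); blobs(cam('top'),55,60,200)
save(c,'w7.png')"
```

```text
tcp [546.4 -15.5 211.5] deck ax/lat 546.2 21.7 F [2.  0.2 0.4] gap 0.0468
plate top at -42mm: 0.4 mm, slope deg -0.5, n 943
plate top at -42mm: 30.6 mm, slope deg 0.4, n 692
grip in bay frame [ -3.9 -15.9] [ 9.9 10.6] z 0.0709
[461.  77.] n 984 ztop 0.047 ctr [438.3 119.1] mean [438.3 118.2] size [13.3 40.4] long dir deg 103.2
[ 34. 123.] n 1378 ztop 0.051 ctr [ 447.6 -262.1] mean [ 447.8 -260.4] size [40.5 14.1] long dir deg 89.6
[624.  93.] n 521 ztop 0.043 ctr [462.6 265.6] mean [462.6 265.9] size [13.2  3.6] long dir deg 4.0
[486. 264.] n 492 ztop 0.074 ctr [604.4 137.6] mean [603.6 137. ] size [14.1 11.6] long dir deg 86.5
[488. 301.] n 142 ztop 0.041 ctr [654.3 152.9] mean [652.8 150.6] size [10.5 35.2] long dir deg 121.7
[405. 182.] n 144 ztop 0.043 ctr [ 622.4 -121.2] mean [ 679.8 -152.4] size [ 37.9 192.3] long dir deg 150.1
[428. 277.] n 63 ztop 0.021 ctr [ 454.8 -216.4] mean [ 458.6 -216.4] size [  1.3 134. ] long dir deg 179.3
[487. 278.] n 130 ztop 0.025 ctr [ 452.6 -362. ] mean [ 448. -362.] size [137.7   5. ] long dir deg 1.4
[227. 273.] n 107 ztop 0.048 ctr [461.7 284.6] mean [461.9 284.4] size [13.7 37.5] long dir deg 96.2
[447. 279.] n 113 ztop 0.052 ctr [ 447.8 -261.6] mean [ 448. -260.] size [12.3 39.8] long dir deg 90.4
[292. 283.] n 88 ztop 0.047 ctr [437.2  98.7] mean [438.1 119.4] size [77.9 20.9] long dir deg 87.9
[472. 280.] n 115 ztop 0.052 ctr [ 445.7 -321.9] mean [ 445.7 -321.5] size [12.2 38.3] long dir deg 90.2
```

View pics/w7.png

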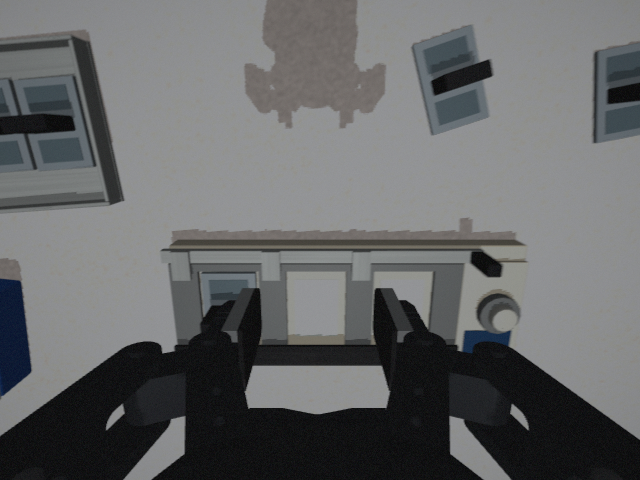

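Emit:
{"fn": "jog_arm", "kwargs": {
  "gripper": [0.65, 0.65, 0.65, 0.65, 0.65, 0.65, 0.65, 0.65],
  "offset": [
    [-3.5, 4.5, -2],
    [-7, 9, -4],
    [-10.8, 13.5, -6],
    [-10.8, 13.5, -11],
    [-10.8, 13.5, -15],
    [-10.8, 13.5, -15],
    [-10.8, 13.5, -15],
    [-10.8, 13.5, -15]
  ],
  "twist": [6, 12, 17.7, 17.7, 17.7, 17.7, 17.7, 17.7]
}}

```text
clock: 37.85
tcp_pos: [0.4404, 0.1191, 0.0617]
orientation: [0.002, -0.115, 0.993, -0.0]
wrist_force: [0.4, 0.7, -0.1]
finger_gap: 0.0556
grip_force: 0.0
```

Run:
```python
from h import *
s=env.get_state(); c=cam("wrist"); t=s["tcp_pos"]; print(t,s["orientation"])
blobs(c,45,2000)
```

```text
[0.44041057 0.11913939 0.06170717] [ 1.57480147e-03 -1.15398081e-01  9.93318077e-01 -1.73721363e-06]
[319. 258.] n 2954 ztop 0.047 ctr [437.9 119.8] mean [437.2 119.6] size [14.1 39.1] long dir deg 103.2
```

Emit:
{"fn": "jog_arm", "kwargs": {
  "gripper": [0.65, 0.65, 0.65, 0.65, 0.3, 0.3, 0.3, 0.3],
  "offset": [
    [-0.1, 0, -4],
    [-0.1, 0, -7.4],
    [-0.1, 0, -7.4],
    [-0.1, 0, -7.4],
    [-0.1, 0, -7.4],
    [-0.1, 0, -7.4],
    [-0.1, 0, -7.4],
    [-0.1, 0, -7.4]
  ],
  "twist": [0, 0, 0, 0, 0, 0, 0, 0],
  "squeeze": 25
}}

```text
clock: 38.9
tcp_pos: [0.4394, 0.1194, -0.0122]
orientation: [0.002, -0.116, 0.993, -0.0]
wrist_force: [-0.9, -0.6, 6.2]
finger_gap: 0.0396
grip_force: 26.3
```

Emit:
{"fn": "jog_arm", "kwargs": {
  "gripper": [0.3, 0.3, 0.3, 0.3, 0.3, 0.3, 0.3, 0.3],
  "offset": [
    [0, 0, 3],
    [0, 0, 7],
    [1, -3, 9],
    [3, -7.5, 9],
    [4.5, -12, 9],
    [6, -16.5, 9],
    [7.5, -21, 9],
    [9, -25.5, 9]
  ],
  "twist": [0, 0, -2, -5, -8, -11, -13.3, -13.3]
}}

```text
clock: 39.9
tcp_pos: [0.5282, -0.1373, 0.0768]
orientation: [0.001, 0.0, 1.0, -0.0]
wrist_force: [-0.2, 0.2, -1.3]
finger_gap: 0.0396
grip_force: 25.6
```

Emit:
{"fn": "jog_arm", "kwargs": {
  "gripper": [0.3, 0.3, 0.3, 0.3, 0.3, 0.3, 0.3, 0.3],
  "offset": [
    [1.5, -5, 0],
    [3, -10, 0],
    [3.5, -12.6, 0],
    [3.5, -12.6, 0],
    [3.5, -12.6, 0],
    [3.5, -12.6, 0],
    [3.5, -12.6, 0],
    [3.5, -12.6, 0]
  ],
  "twist": [0, 0, 0, 0, 0, 0, 0, 0]
}}

```text
clock: 40.9
tcp_pos: [0.5626, -0.261, 0.0762]
orientation: [0.0, -0.0, 1.0, 0.0]
wrist_force: [0.3, 1.0, -0.1]
finger_gap: 0.0398
grip_force: 25.6
```

```bash
python3 -c "
from h import *
rep(.04)"
```

```text
tcp [ 562.6 -261.    76.2] deck ax/lat 579.1 -222.2 F [ 0.3  1.  -0.1] gap 0.0398
plate top at -42mm: 95.2 mm, slope deg -0.0, n 5010
```

Emit:
{"fn": "jog_arm", "kwargs": {
  "gripper": [0.3, 0.3, 0.3, 0.3, 0.3, 0.3, 0.3, 0.3],
  "offset": [
    [0, 0, -2.5],
    [0, 0, -5],
    [0, 0, -5.8],
    [0, 0, -6.2],
    [0, 0, -6.6],
    [0, 0, -7],
    [0, 0, -7],
    [0, 0, -7]
  ],
  "twist": [0, 0, 0, 0, 0, 0, 0, 0]
}}

```text
clock: 41.95
tcp_pos: [0.5661, -0.2624, 0.0091]
orientation: [0.003, -0.0, 1.0, -0.001]
wrist_force: [3.2, 1.9, 5.9]
finger_gap: 0.0394
grip_force: 27.2
```

Emit:
{"fn": "jog_arm", "kwargs": {
  "gripper": [0.3, 0.3, 0.3, 0.3, 0.3, 0.3, 0.3, 0.3],
  "offset": [
    [0, 0, 2],
    [0, 0, 6],
    [0, 1, 8.7],
    [1, 5, 8.7],
    [2.5, 10, 8.7],
    [4, 15, 8.7],
    [5.5, 19.5, 8.7],
    [5.9, 23.4, 8.7]
  ],
  "twist": [0, 0, 0, -1, -2, -3, -4, -4]
}}

```text
clock: 42.95
tcp_pos: [0.6232, -0.026, 0.0943]
orientation: [0.001, 0.035, 0.999, -0.0]
wrist_force: [0.1, 0.1, -1.1]
finger_gap: 0.0396
grip_force: 26.4
```

Emit:
{"fn": "jog_arm", "kwargs": {
  "gripper": [0.3, 0.3, 0.3, 0.3, 0.3, 0.3, 0.3, 0.3],
  "offset": [
    [0, 0, 0],
    [0, 0, 0],
    [0, 0, 0],
    [0, 0, 0],
    [0, 0, 0],
    [0, 0, 0],
    [0, 0, 0],
    [0, 0, 0]
  ],
  "twist": [0, 0, 0, 0, 0, 0, 0, 0]
}}

```text
clock: 43.95
tcp_pos: [0.6216, -0.0277, 0.093]
orientation: [-0.0, 0.035, 0.999, 0.0]
wrist_force: [-0.5, 0.6, -1.6]
finger_gap: 0.0396
grip_force: 26.4
```

```bash
python3 -c "
from h import *
c=rep(.05); print(env.get_state()['orientation'])
t=env.get_state()['tcp_pos']; print(.654*ex+.0197*ey, proj(c,[*(.654*ex+.0197*ey),.024]))"
```

```text
tcp [621.6 -27.7  93. ] deck ax/lat 622.0 14.7 F [-0.5  0.6 -1.6] gap 0.0396
plate top at -42mm: 119.2 mm, slope deg -9.9, n 4990
[-4.92946121e-05  3.49662171e-02  9.99388493e-01  3.80379677e-05]
[ 0.65382542 -0.02482762] [324.2 286.8]
```

Emit:
{"fn": "jog_arm", "kwargs": {
  "gripper": [0.3, 0.3, 0.3, 0.3, 0.3, 0.3, 0.3, 0.3],
  "offset": [
    [1.6, 0.1, -1],
    [3.1, 0.3, -3],
    [3.1, 0.3, -5],
    [3.1, 0.3, -6],
    [3.1, 0.3, -6.6],
    [3.1, 0.3, -7.2],
    [3.1, 0.3, -7.2],
    [3.1, 0.3, -7.2]
  ],
  "twist": [0, 0, 0, 0, 0, 0, 0, 0]
}}

```text
clock: 45.0
tcp_pos: [0.653, -0.0248, 0.0217]
orientation: [0.001, 0.035, 0.999, -0.0]
wrist_force: [0.5, 0.4, -0.2]
finger_gap: 0.0396
grip_force: 26.4
```

```bash
python3 -c "
from h import *
c=rep(.05)"
```

```text
tcp [653.  -24.8  21.7] deck ax/lat 653.1 19.7 F [ 0.5  0.4 -0.2] gap 0.0396
plate top at -42mm: 47.8 mm, slope deg -9.7, n 5009
```

Emit:
{"fn": "jog_arm", "kwargs": {
  "gripper": [0.3, 0.3, 0.3, 0.3, 0.3, 0.3, 0.3, 0.3],
  "offset": [
    [0, 0, 0],
    [0.2, 0, 0],
    [0.4, 0, 0],
    [0.6, 0, 0],
    [0.8, -0.1, 0],
    [1.0, -0.1, 0],
    [1.1, -0.1, 0],
    [1.1, -0.1, 0]
  ],
  "twist": [0, 0, 0, 0, 0, 0, 0, 0]
}}

```text
clock: 46.05
tcp_pos: [0.6609, -0.0256, 0.0204]
orientation: [-0.003, 0.035, 0.999, -0.0]
wrist_force: [-6.0, -0.4, 2.5]
finger_gap: 0.0394
grip_force: 26.9
```

```bash
python3 -c "
from h import *
c=rep(.05)"
```

```text
tcp [660.9 -25.6  20.4] deck ax/lat 661.1 19.4 F [-6.  -0.4  2.5] gap 0.0394
plate top at -42mm: 47.0 mm, slope deg -10.3, n 4995
```

Emit:
{"fn": "jog_arm", "kwargs": {
  "gripper": [0.3, 0.3, 0.3, 0.3, 0.3, 0.3, 0.3, 0.3],
  "offset": [
    [-0.3, 0, -0.1],
    [-0.4, 0, -0.3],
    [-0.5, 0, -0.4],
    [-0.6, 0, -0.5],
    [-0.7, 0, -0.7],
    [-0.8, 0, -0.8],
    [-0.9, 0, -0.9],
    [-0.9, 0, -0.9]
  ],
  "twist": [0, 0, 0, 0, 0, 0, 0, 0]
}}

```text
clock: 47.1
tcp_pos: [0.6565, -0.0257, 0.0139]
orientation: [0.002, 0.035, 0.999, 0.0]
wrist_force: [1.0, 0.1, 5.8]
finger_gap: 0.0394
grip_force: 27.6
```

```bash
python3 -c "
from h import *
c=rep(.04)"
```

```text
tcp [656.5 -25.7  13.9] deck ax/lat 656.7 19.0 F [1.  0.1 5.8] gap 0.0394
plate top at -42mm: 37.8 mm, slope deg -5.7, n 5033
```

Emit:
{"fn": "jog_arm", "kwargs": {
  "gripper": [0.3, 0.3, 0.3, 0.3, 0.3, 0.55, 0.55, 0.55],
  "offset": [
    [-0.1, 0, -0.1],
    [-0.2, 0, -0.2],
    [-0.3, 0, -0.4],
    [-0.3, 0, -0.5],
    [-0.3, 0, -0.5],
    [-0.3, 0, -0.5],
    [-0.3, 0, -0.3],
    [-0.3, 0, -0.3]
  ],
  "twist": [0, 0, 0, 0, 0, 0, 0, 0]
}}

```text
clock: 48.15
tcp_pos: [0.6514, -0.0257, 0.0087]
orientation: [-0.0, 0.035, 0.999, 0.0]
wrist_force: [-1.1, -0.4, 0.3]
finger_gap: 0.0468
grip_force: 0.0
```

Emit:
{"fn": "jog_arm", "kwargs": {
  "gripper": [0.55, 0.55, 0.55, 0.55, 0.55, 0.55, 0.55, 0.55],
  "offset": [
    [0, 0, 0],
    [0, 0, 2],
    [0, 0, 5],
    [-2, 0, 9],
    [-4, 0, 12],
    [-6, 4, 15],
    [-8, 8, 17],
    [-10, 12, 17]
  ],
  "twist": [0, 0, 0, 0, 0, 0, 0, 0]
}}

```text
clock: 49.15
tcp_pos: [0.5522, 0.0953, 0.1811]
orientation: [0.002, 0.035, 0.999, 0.0]
wrist_force: [0.4, 0.4, -0.4]
finger_gap: 0.0469
grip_force: 0.0
```

```bash
python3 -c "
from h import *
c=rep()
seat(c,-.0703); seat(c,.0197); blobs(c)"
```

```text
tcp [552.2  95.3 181.1] deck ax/lat 544.5 132.6 F [ 0.4  0.4 -0.4] gap 0.0469
plate top at -42mm: 0.3 mm, slope deg -0.3, n 1065
plate top at -42mm: 30.5 mm, slope deg 0.8, n 989
grip in bay frame [ 0.2 -4.1] [40.6 14.7] z 0.0709
plate top at -42mm: 30.7 mm, slope deg 0.2, n 940
grip in bay frame [-3.3 -9.7] [11.3 23.6] z 0.0706
[544.  90.] n 1311 ztop 0.047 ctr [460.6 285. ] mean [460.7 284.1] size [13.2 41.2] long dir deg 96.9
[ 92. 339.] n 1842 ztop 0.071 ctr [ 647.6 -117.9] mean [ 646.5 -116.4] size [39.1 14.1] long dir deg 85.2
```

Emit:
{"fn": "jog_arm", "kwargs": {
  "gripper": [0.65, 0.65, 0.65, 0.65, 0.65, 0.65, 0.65, 0.65],
  "offset": [
    [-2.5, 5, -1],
    [-5, 10, -2],
    [-7, 15, -3],
    [-9, 19, -5],
    [-9, 19, -9],
    [-9, 19, -11.9],
    [-9, 19, -11.9],
    [-9, 19, -11.9]
  ],
  "twist": [3, 6, 9, 10.7, 10.7, 10.7, 10.7, 10.7]
}}

```text
clock: 50.2
tcp_pos: [0.4623, 0.2844, 0.0609]
orientation: [0.0, -0.058, 0.998, 0.0]
wrist_force: [-0.3, 0.3, 0.6]
finger_gap: 0.0553
grip_force: 0.0
```

Run:
```python
from h import *
s=env.get_state(); c=cam("wrist"); t=s["tcp_pos"]; print(t,s["orientation"])
blobs(c,45,2000); d=cam("top"); seat(d,-.0703);seat(d,.0197); blobs(d,55,60,200)
```

```text
[0.46228883 0.2843605  0.06092176] [ 4.47734641e-04 -5.81960374e-02  9.98305056e-01  1.90111036e-04]
[321. 260.] n 3007 ztop 0.047 ctr [460.5 286.2] mean [459.8 286.2] size [14.  39.3] long dir deg 96.7
plate top at -42mm: 29.1 mm, slope deg 1.7, n 155
grip in bay frame [ 0.4 -3.9] [39.6 14.7] z 0.0727
plate top at -42mm: 28.8 mm, slope deg 2.7, n 157
grip in bay frame [-1.  -1.2] [14.9 39.3] z 0.0713
[352. 196.] n 132 ztop 0.071 ctr [652.5 -24.9] mean [652.3 -24.9] size [37.3 14.1] long dir deg 86.6
[389. 198.] n 136 ztop 0.072 ctr [ 647.8 -118.4] mean [ 648.  -118.1] size [39.3 14.7] long dir deg 84.6
[152. 234.] n 77 ztop 0.029 ctr [558.7 474.5] mean [556.1 477.9] size [11.6 34.9] long dir deg 110.1
[428. 277.] n 61 ztop 0.021 ctr [ 452.5 -216. ] mean [ 458.  -216.3] size [  1.5 144.1] long dir deg 179.2
[487. 278.] n 124 ztop 0.024 ctr [ 449.2 -362.4] mean [ 449.9 -362.3] size [  3.  130.9] long dir deg 179.6
[447. 279.] n 113 ztop 0.053 ctr [ 447.8 -262.1] mean [ 448.1 -261.7] size [12.3 39.1] long dir deg 90.2
[472. 280.] n 115 ztop 0.052 ctr [ 445.7 -321.8] mean [ 445.9 -320.7] size [12.2 40.1] long dir deg 90.2
```

Emit:
{"fn": "jog_arm", "kwargs": {
  "gripper": [0.65, 0.65, 0.65, 0.65, 0.3, 0.3, 0.3, 0.3],
  "offset": [
    [-0.1, 0.1, -4],
    [-0.1, 0.1, -7.3],
    [-0.1, 0.1, -7.3],
    [-0.1, 0.1, -7.3],
    [-0.1, 0.1, -7.3],
    [-0.1, 0.1, -7.3],
    [-0.1, 0.1, -7.3],
    [-0.1, 0.1, -7.3]
  ],
  "twist": [0, 0, 0, 0, 0, 0, 0, 0],
  "squeeze": 25
}}

```text
clock: 51.3
tcp_pos: [0.4624, 0.286, -0.0109]
orientation: [0.002, -0.058, 0.998, 0.001]
wrist_force: [-1.0, 0.3, 5.7]
finger_gap: 0.0396
grip_force: 26.4
```

Emit:
{"fn": "jog_arm", "kwargs": {
  "gripper": [0.3, 0.3, 0.3, 0.3, 0.3, 0.3, 0.3, 0.3],
  "offset": [
    [0, 0, 3],
    [0, 0, 7],
    [1, -4, 9],
    [1.5, -9, 9],
    [2, -14, 9],
    [2.5, -19, 9],
    [3, -24, 9],
    [3.5, -29, 9]
  ],
  "twist": [0, 0, -2, -4, -6, -6.7, -6.7, -6.7]
}}

```text
clock: 52.3
tcp_pos: [0.4959, -0.0064, 0.0779]
orientation: [0.001, 0.0, 1.0, -0.0]
wrist_force: [0.7, 0.2, -0.7]
finger_gap: 0.0396
grip_force: 25.6
```

Emit:
{"fn": "jog_arm", "kwargs": {
  "gripper": [0.3, 0.3, 0.3, 0.3, 0.3, 0.3, 0.3, 0.3],
  "offset": [
    [1, -5, 0],
    [2.5, -10, 0],
    [4, -15, 0],
    [5.5, -20, 0],
    [6.6, -25.7, 0],
    [6.6, -25.7, 0],
    [6.6, -25.7, 0],
    [6.6, -25.7, 0]
  ],
  "twist": [0, 0, 0, 0, 0, 0, 0, 0]
}}

```text
clock: 53.3
tcp_pos: [0.5612, -0.2603, 0.0772]
orientation: [-0.0, -0.001, 1.0, 0.0]
wrist_force: [-1.6, -0.4, -0.5]
finger_gap: 0.0396
grip_force: 25.7
```

```bash
python3 -c "
from h import *
rep(.04)"
```

```text
tcp [ 561.2 -260.3   77.2] deck ax/lat 577.6 -221.5 F [-1.6 -0.4 -0.5] gap 0.0396
plate top at -42mm: 94.9 mm, slope deg -0.1, n 4931
```

Emit:
{"fn": "jog_arm", "kwargs": {
  "gripper": [0.3, 0.3, 0.3, 0.3, 0.3, 0.3, 0.3, 0.3],
  "offset": [
    [0.1, 0, -2.5],
    [0.1, 0, -5],
    [0.1, 0, -5.8],
    [0.1, 0, -6.2],
    [0.1, 0, -6.6],
    [0.1, 0, -7.1],
    [0.1, 0, -7.1],
    [0.1, 0, -7.1]
  ],
  "twist": [0, 0, 0, 0, 0, 0, 0, 0]
}}

```text
clock: 54.35
tcp_pos: [0.5664, -0.2624, 0.0094]
orientation: [0.004, -0.0, 1.0, -0.001]
wrist_force: [3.3, 2.2, 6.6]
finger_gap: 0.0395
grip_force: 27.6
```

Emit:
{"fn": "jog_arm", "kwargs": {
  "gripper": [0.3, 0.3, 0.3, 0.3, 0.3, 0.3, 0.3, 0.3],
  "offset": [
    [0, 0, 2],
    [0, 0, 6],
    [0, 1, 8.7],
    [1, 5, 8.7],
    [2, 10, 8.7],
    [3, 15, 8.7],
    [4, 20, 8.7],
    [5, 25, 8.7]
  ],
  "twist": [0, 0, 0, -1, -2, -3, -4, -4]
}}

```text
clock: 55.35
tcp_pos: [0.6135, -0.01, 0.0944]
orientation: [0.001, 0.035, 0.999, -0.0]
wrist_force: [0.6, -1.0, -0.3]
finger_gap: 0.0392
grip_force: 26.8
```

Emit:
{"fn": "jog_arm", "kwargs": {
  "gripper": [0.3, 0.3, 0.3, 0.3, 0.3, 0.3, 0.3, 0.3],
  "offset": [
    [1, 4, 0],
    [1.6, 7.7, 0],
    [1.6, 7.7, 0],
    [1.6, 7.7, 0],
    [1.6, 7.7, 0],
    [1.6, 7.7, 0],
    [1.6, 7.7, 0],
    [1.6, 7.7, 0]
  ],
  "twist": [0, 0, 0, 0, 0, 0, 0, 0]
}}

```text
clock: 56.35
tcp_pos: [0.6286, 0.0649, 0.093]
orientation: [-0.0, 0.035, 0.999, 0.0]
wrist_force: [0.1, 0.2, -0.5]
finger_gap: 0.0397
grip_force: 26.8
```

```bash
python3 -c "
from h import *
c=rep(.05); print(env.get_state()['orientation'],.654*ex+.1097*ey)"
```

```text
tcp [628.6  64.9  93. ] deck ax/lat 622.7 107.5 F [ 0.1  0.2 -0.5] gap 0.0397
plate top at -42mm: 119.1 mm, slope deg -11.4, n 4930
[-3.01468284e-05  3.51925774e-02  9.99380548e-01  4.90141210e-05] [0.6599468  0.06496397]
```

Emit:
{"fn": "jog_arm", "kwargs": {
  "gripper": [0.3, 0.3, 0.3, 0.3, 0.3, 0.3, 0.3, 0.3],
  "offset": [
    [1.6, 0, -1],
    [3.0, 0, -3],
    [3.0, 0, -5],
    [3.0, 0, -6],
    [3.0, 0, -6.6],
    [3.0, 0, -7.1],
    [3.0, 0, -7.1],
    [3.0, 0, -7.1]
  ],
  "twist": [0, 0, 0, 0, 0, 0, 0, 0]
}}

```text
clock: 57.4
tcp_pos: [0.659, 0.0653, 0.0227]
orientation: [0.001, 0.035, 0.999, 0.0]
wrist_force: [1.1, -1.0, -0.5]
finger_gap: 0.0396
grip_force: 26.8
```

Emit:
{"fn": "jog_arm", "kwargs": {
  "gripper": [0.3, 0.3, 0.3, 0.3, 0.3, 0.3, 0.3, 0.3],
  "offset": [
    [0, 0, 0],
    [0.2, 0, 0],
    [0.4, 0, 0],
    [0.6, 0, 0],
    [0.8, -0.1, 0],
    [1.0, -0.1, 0],
    [1.1, -0.1, 0],
    [1.1, -0.1, 0]
  ],
  "twist": [0, 0, 0, 0, 0, 0, 0, 0]
}}

```text
clock: 58.4
tcp_pos: [0.6689, 0.0643, 0.0218]
orientation: [-0.001, 0.035, 0.999, -0.0]
wrist_force: [-3.0, 0.3, 0.7]
finger_gap: 0.0395
grip_force: 27.0
```

```bash
python3 -c "
from h import *
c=rep(.05)"
```

```text
tcp [668.9  64.3  21.8] deck ax/lat 663.0 109.6 F [-3.   0.3  0.7] gap 0.0395
plate top at -42mm: 47.9 mm, slope deg -11.5, n 4921
```

Emit:
{"fn": "jog_arm", "kwargs": {
  "gripper": [0.3, 0.3, 0.3, 0.3, 0.3, 0.3, 0.3, 0.3],
  "offset": [
    [-0.2, 0, -0.2],
    [-0.3, 0, -0.3],
    [-0.4, 0, -0.5],
    [-0.5, 0, -0.6],
    [-0.6, 0, -0.8],
    [-0.7, 0, -0.9],
    [-0.8, 0, -1.0],
    [-0.8, 0, -1.1]
  ],
  "twist": [0, 0, 0, 0, 0, 0, 0, 0]
}}

```text
clock: 59.45
tcp_pos: [0.6629, 0.0646, 0.0135]
orientation: [0.002, 0.035, 0.999, 0.0]
wrist_force: [-4.8, 0.1, 11.2]
finger_gap: 0.0393
grip_force: 28.8
```

```bash
python3 -c "
from h import *
c=rep(.04)"
```

```text
tcp [662.9  64.6  13.5] deck ax/lat 657.0 109.5 F [-4.8  0.1 11.2] gap 0.0393
plate top at -42mm: 35.9 mm, slope deg -4.3, n 4992
```

Emit:
{"fn": "jog_arm", "kwargs": {
  "gripper": [0.3, 0.3, 0.3, 0.3, 0.3, 0.55, 0.55, 0.55],
  "offset": [
    [-0.2, 0, -0.1],
    [-0.3, 0, -0.2],
    [-0.4, 0, -0.2],
    [-0.4, 0, -0.3],
    [-0.4, 0, -0.3],
    [-0.4, 0, -0.3],
    [-0.4, 0, -0.2],
    [-0.4, 0, -0.2]
  ],
  "twist": [0, 0, 0, 0, 0, 0, 0, 0]
}}

```text
clock: 60.5
tcp_pos: [0.657, 0.0643, 0.0084]
orientation: [-0.001, 0.035, 0.999, 0.0]
wrist_force: [0.5, -0.4, -0.3]
finger_gap: 0.0466
grip_force: 0.0
```

Emit:
{"fn": "jog_arm", "kwargs": {
  "gripper": [0.55, 0.55, 0.55, 0.55, 0.55, 0.55, 0.55, 0.55],
  "offset": [
    [0, 0, 0],
    [0, 0, 2],
    [0, 0, 5],
    [-3, 0, 9],
    [-6, 0, 13],
    [-9, -2, 17],
    [-12, -4, 21],
    [-14, -6, 23]
  ],
  "twist": [0, 0, 0, 0, 0, 0, 0, 0]
}}

```text
clock: 61.5
tcp_pos: [0.5171, 0.0038, 0.2416]
orientation: [0.002, 0.035, 0.999, -0.0]
wrist_force: [0.8, -0.8, -0.7]
finger_gap: 0.0471
grip_force: 0.0
```

```bash
python3 -c "
from h import *
c=rep()
for l in(-.0703,.0197,.1097): seat(c,l)
blobs(c); save(c,'w8.png')"
```

```text
tcp [517.1   3.8 241.6] deck ax/lat 515.7 39.0 F [ 0.8 -0.8 -0.7] gap 0.0471
plate top at -42mm: -0.0 mm, slope deg 0.7, n 789
plate top at -42mm: 30.3 mm, slope deg 1.5, n 428
grip in bay frame [ -5.9 -20.3] [2.1 7.3] z 0.07
plate top at -42mm: 30.7 mm, slope deg 0.1, n 701
grip in bay frame [-1.2 -1.4] [39.3 16. ] z 0.071
plate top at -42mm: 30.4 mm, slope deg 1.3, n 248
grip in bay frame [ -1.5 -15.6] [15. 11.] z 0.0709
[ 39. 155.] n 1159 ztop 0.051 ctr [ 447.3 -262.6] mean [ 447.2 -260.8] size [41.9 13.2] long dir deg 89.8
[451. 283.] n 411 ztop 0.074 ctr [604.2 137.1] mean [603.5 136.8] size [13.2 11.5] long dir deg 83.7
[457. 315.] n 121 ztop 0.04 ctr [654.4 155. ] mean [652.7 152.6] size [12.8 37.5] long dir deg 114.2
[298. 331.] n 1034 ztop 0.071 ctr [651.7 -25.5] mean [650.8 -25.7] size [38.  14.3] long dir deg 85.9
```

View pics/w8.png

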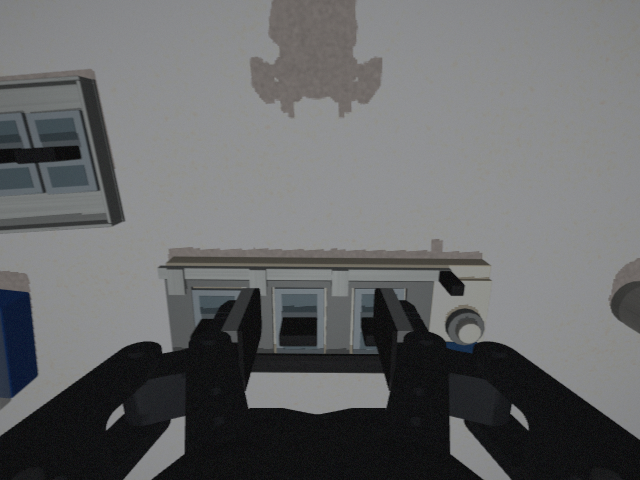

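Emit:
{"fn": "jog_arm", "kwargs": {
  "gripper": [0.5, 0.5, 0.5, 0.5, 0.5, 0.5, 0.5, 0.5],
  "offset": [
    [3, 4.5, -4],
    [6, 9, -8],
    [8.7, 13.3, -12],
    [8.7, 13.3, -16],
    [8.7, 13.3, -16],
    [8.7, 13.3, -19],
    [8.7, 13.3, -22],
    [8.7, 13.3, -22]
  ],
  "twist": [0, 0, 0, 0, 0, 0, 0, 0]
}}

```text
clock: 62.55
tcp_pos: [0.6032, 0.1364, 0.0188]
orientation: [-0.001, 0.036, 0.999, -0.0]
wrist_force: [0.1, 0.1, 0.3]
finger_gap: 0.0427
grip_force: 0.0
```

Emit:
{"fn": "jog_arm", "kwargs": {
  "gripper": [0.5, 0, 0, 0, 0, 0, 0, 0],
  "offset": [
    [0, 0, 0],
    [0, 0, 0],
    [0, 0, 0],
    [0, 0, 0],
    [0, 0, 0],
    [0, 0, 0],
    [0, 0, 0],
    [0, 0, 0]
  ],
  "twist": [0, 0, 0, 0, 0, 0, 0, 0]
}}

```text
clock: 63.55
tcp_pos: [0.606, 0.1384, 0.021]
orientation: [0.002, 0.035, 0.999, 0.001]
wrist_force: [-1.2, 4.6, 6.0]
finger_gap: 0.0137
grip_force: 28.5
```

Emit:
{"fn": "jog_arm", "kwargs": {
  "gripper": [0, 0, 0, 0, 0, 0, 0, 0],
  "offset": [
    [0, 0.6, 0],
    [0.1, 1.2, 0],
    [0.1, 1.8, 0],
    [0.2, 2.4, 0],
    [0.2, 3, 0],
    [0.2, 3.4, 0],
    [0.3, 3.8, 0],
    [0.3, 3.8, 0]
  ],
  "twist": [0, 0, 0, 0, 0, 0, 0, 0]
}}

```text
clock: 64.55
tcp_pos: [0.6088, 0.1743, 0.021]
orientation: [0.001, 0.035, 0.999, -0.001]
wrist_force: [-0.5, -2.3, 6.9]
finger_gap: 0.0133
grip_force: 28.6
```

Emit:
{"fn": "jog_arm", "kwargs": {
  "gripper": [0, 0, 0, 0, 0, 0, 0, 0],
  "offset": [
    [0, 0.2, 0],
    [0, 0.4, 0],
    [0, 0.4, 0],
    [0, 0.4, 0],
    [0, 0.4, 0],
    [0, 0.2, 0],
    [0, 0, 0],
    [0, -0.1, 0]
  ],
  "twist": [0, 0, 0, 0, 0, 0, 0, 0]
}}

```text
clock: 65.55
tcp_pos: [0.6088, 0.1743, 0.021]
orientation: [0.001, 0.035, 0.999, 0.0]
wrist_force: [-0.9, 3.0, 6.9]
finger_gap: 0.0135
grip_force: 28.5
```

Emit:
{"fn": "jog_arm", "kwargs": {
  "gripper": [0.5, 0.5, 0.5, 0.5, 0.5, 0.5, 0, 0],
  "offset": [
    [0, 0, 0],
    [0, 0, 0],
    [0, 0, 0],
    [0, 0, 3],
    [0, 0, 7],
    [0, 0, 10],
    [-3, 0, 11],
    [-6, -3, 12]
  ],
  "twist": [0, 0, 0, 0, 0, 0, 0, 0]
}}

```text
clock: 66.55
tcp_pos: [0.5472, 0.1452, 0.1393]
orientation: [0.0, 0.034, 0.999, 0.0]
wrist_force: [-0.4, -0.8, 0.9]
finger_gap: 0.007
grip_force: 0.0
```

```bash
python3 -c "
from h import *
c=rep()
for l in(-.0703,.0197,.1097): seat(c,l)
blobs(c)
W=world(c); m=(W[...,2]>.045)&(W[...,2]<.062)&(abs(W[...,0]-.663)<.03)&(abs(W[...,1]-.158)<.03)
z=W[m]; print('button',len(z),np.percentile(z,[5,50,95],axis=0).round(4)); g=c['image'].mean(2)[m]
t=z[z[:,2]>np.percentile(z[:,2],90)-.003]; print(t.mean(0), cv2.minAreaRect((t[:,:2]*1e3).astype(np.float32)))
w=z[g>150]; print('white',len(w),np.percentile(w,[2,98],axis=0).round(4) if len(w) else '')
"
```

```text
tcp [547.2 145.2 139.3] deck ax/lat 536.0 182.1 F [-0.4 -0.8  0.9] gap 0.007
plate top at -42mm: 0.1 mm, slope deg 0.2, n 1376
plate top at -42mm: 30.6 mm, slope deg 0.3, n 1061
grip in bay frame [ 0.7 11.4] [15.3 11.6] z 0.0706
plate top at -42mm: 30.8 mm, slope deg -0.1, n 1131
grip in bay frame [-1.7 -1.3] [14.8 39.5] z 0.0708
plate top at -42mm: 30.9 mm, slope deg -0.5, n 803
no grip seenTraceback (most recent call last):
  File "<string>", line 7, in <module>
    z=W[m]; print('button',len(z),np.percentile(z,[5,50,95],axis=0).round(4)); g=c['image'].mean(2)[m]
                                  ~~~~~~~~~~~~~^^^^^^^^^^^^^^^^^^^^
    return _quantile_unchecked(
        a, q, axis, out, overwrite_input, method, keepdims, weights)
    return _ureduce(a,
                    func=_quantile_ureduce_func,
    ...<5 lines>...
                    overwrite_input=overwrite_input,
                    method=method)
    r = func(a, **kwargs)
    result = _quantile(arr,
                       quantiles=q,
    ...<2 lines>...
                       out=out,
                       weights=wgt)
    slices_having_nans = np.isnan(arr[-1, ...])
                                  ~~~^^^^^^^^^
IndexError: index -1 is out of bounds for axis 0 with size 0
```

Emit:
{"fn": "jog_arm", "kwargs": {
  "gripper": [0, 0, 0, 0, 0, 0, 0, 0],
  "offset": [
    [-1, -3, 3],
    [-2, -6, 6],
    [-3, -8, 8],
    [-3, -8, 8],
    [-3, -8, 8],
    [-3, -8, 8],
    [-3, -8, 8],
    [-3, -8, 8]
  ],
  "twist": [0, 0, 0, 0, 0, 0, 0, 0]
}}

```text
clock: 67.6
tcp_pos: [0.5174, 0.0647, 0.2185]
orientation: [-0.0, 0.035, 0.999, 0.0]
wrist_force: [0.1, -0.4, -0.3]
finger_gap: -0.0001
grip_force: 0.0
```

```bash
python3 -c "
from h import *
c=rep()
for l in(-.0703,.0197,.1097): seat(c,l)
blobs(c)
W=world(c); m=(W[...,2]>.045)&(W[...,2]<.065)&(abs(W[...,0]-.663)<.03)&(abs(W[...,1]-.158)<.03)
z=W[m]; print('button',len(z)); g=c['image'].mean(2)[m]
t=z[z[:,2]>np.percentile(z[:,2],95)-.003]; print(np.percentile(z[:,2],[50,95]),t.mean(0), cv2.minAreaRect((t[:,:2]*1e3).astype(np.float32)))
"
```

```text
tcp [517.4  64.7 218.5] deck ax/lat 511.8 99.7 F [ 0.1 -0.4 -0.3] gap -0.0001
plate top at -42mm: 0.1 mm, slope deg 0.2, n 872
plate top at -42mm: 30.5 mm, slope deg 0.7, n 746
grip in bay frame [ 0.5 -4. ] [40.4 15.1] z 0.0709
plate top at -42mm: 30.8 mm, slope deg 0.1, n 718
no grip seen
few 0
no grip seen
[ 15. 104.] n 406 ztop 0.023 ctr [ 396.7 -216.8] mean [ 395.  -216.6] size [35.4  3.5] long dir deg 1.2
[  3. 159.] n 99 ztop 0.019 ctr [ 448. -243.] mean [ 448.6 -242.9] size [12.7  2.8] long dir deg 1.6
[434. 297.] n 463 ztop 0.074 ctr [607.5 173.4] mean [606.6 173. ] size [13.4 12.4] long dir deg 85.7
button 48
[0.04967839 0.05173273] [0.65745219 0.16576173 0.05053962] ((657.53662109375, 165.99778747558594), (16.763349533081055, 2.4094178676605225), 60.83918762207031)
```

```bash
python3 -c "
from h import *
c=cam('top'); g=c['image'].mean(2); r=g[178:202,264:292]; print(r.astype(int)[::2,::2])
W=world(c); m=(W[...,2]>.044)&(W[...,2]<.075)&(abs(W[...,0]-.665)<.03)&(abs(W[...,1]-.158)<.035)
z=W[m]; print(len(z),np.percentile(z[:,2],[50,95]),z.mean(0),cv2.minEnclosingCircle((z[:,:2]*1e3).astype(np.float32)))
v,u=np.nonzero(m); print(u.mean(),v.mean(),onz(c,u.mean(),v.mean(),.054))
import glob
im=cv2.imread('pics/w8.png'); gg=cv2.cvtColor(im,6); h=cv2.HoughCircles(gg[300:365,435:500],cv2.HOUGH_GRADIENT,1,10,param1=80,param2=10,minRadius=7,maxRadius=16); print(h)
"
```

```text
[[ 80  81  80  81  80  70  46  62  61  62  62  62  61  67]
 [ 86  85  84  85  85  63  50  77  77  77  76  75  74  76]
 [ 87  88  88  88  88  45  69  83  81  81  82  82  82  80]
 [ 90  91  91  91  91  46  84  86  87  87  86  86  86  86]
 [ 93  93  93  94  91  45  91  90  90  91  90  90  90  90]
 [ 95  95  96  94  88  45  92  92  93  93  92  92  93  91]
 [ 97  98  98  96  85  58  94  96  94  95  95  95  94  95]
 [ 99  98  99  99  81  69  97  96  97  97  97  96  97  95]
 [100 100  99  99  62  79  99  99  98 100  97  98  97  99]
 [102 102 102 102  55  81 100 101 100 101  99 100 100 100]
 [103 103 104 105  47  84 102 102 102 102 102 101 102 102]
 [106 105 105 106  44  92 104 104 105 105 104 103 103 104]]Traceback (most recent call last):
  File "<string>", line 5, in <module>
    z=W[m]; print(len(z),np.percentile(z[:,2],[50,95]),z.mean(0),cv2.minEnclosingCircle((z[:,:2]*1e3).astype(np.float32)))
                         ~~~~~~~~~~~~~^^^^^^^^^^^^^^^^
    return _quantile_unchecked(
        a, q, axis, out, overwrite_input, method, keepdims, weights)
    return _ureduce(a,
                    func=_quantile_ureduce_func,
    ...<5 lines>...
                    overwrite_input=overwrite_input,
                    method=method)
    r = func(a, **kwargs)
    result = _quantile(arr,
                       quantiles=q,
    ...<2 lines>...
                       out=out,
                       weights=wgt)
    slices_having_nans = np.isnan(arr[-1, ...])
                                  ~~~^^^^^^^^^
IndexError: index -1 is out of bounds for axis 0 with size 0
```

```bash
python3 -c "
from h import *
c=cam('top'); g=cv2.imread('pics/top0.png',0)
h=cv2.HoughCircles(cv2.resize(g[175:205,262:294],None,fx=6,fy=6,interpolation=2),cv2.HOUGH_GRADIENT,1,20,param1=80,param2=12,minRadius=20,maxRadius=60)
for x,y,r in (h[0][:3] if h is not None else []):
    u,v=262+(x+.5)/6-.5,175+(y+.5)/6-.5; print('top',u,v,r/6,onz(c,u,v,.054).round(4))
c=cam('scene'); W=world(c); m=(W[...,2]>.050)&(W[...,2]<.062)&(abs(W[...,0]-.665)<.03)&(abs(W[...,1]-.158)<.025)
z=W[m]; print('scene',len(z),np.percentile(z[:,2],[50,95]) if len(z) else '',z.mean(0), (z.max(0)+z.min(0))/2)
"
```

```text
top 276.66666 190.83333 8.683333 [0.6652 0.1598 0.054 ]
top 279.66666 192.83333 5.1666665 [0.6602 0.1523 0.054 ]
scene 47 [0.05288668 0.05509828] [0.66744491 0.15903951 0.05277055] [0.6675181  0.15952287 0.05308129]
```

Emit:
{"fn": "jog_arm", "kwargs": {
  "gripper": [0, 0, 0, 0, 0, 0, 0, 0],
  "offset": [
    [5, 3, -2],
    [10, 6, -4],
    [14.9, 9.4, -6],
    [14.9, 9.4, -11],
    [14.9, 9.4, -15],
    [14.9, 9.4, -18],
    [14.9, 9.4, -18.5],
    [14.9, 9.4, -18.5]
  ],
  "twist": [0, 0, 0, 0, 0, 0, 0, 0]
}}

```text
clock: 68.8
tcp_pos: [0.6669, 0.1583, 0.0347]
orientation: [0.0, 0.035, 0.999, 0.0]
wrist_force: [-0.5, -0.1, 0.4]
finger_gap: 0.0
grip_force: 0.0
```

Emit:
{"fn": "jog_arm", "kwargs": {
  "gripper": [0, 0, 0, 0, 0, 0, 0, 0],
  "offset": [
    [0, 0, -0.3],
    [0, 0, -0.6],
    [0, 0, -0.9],
    [0, 0, -1.1],
    [0, 0, -1.3],
    [0, 0, -1.5],
    [0, 0, -1.6],
    [0, 0, -1.6]
  ],
  "twist": [0, 0, 0, 0, 0, 0, 0, 0]
}}

```text
clock: 69.8
tcp_pos: [0.6668, 0.1583, 0.0188]
orientation: [0.0, 0.035, 0.999, 0.0]
wrist_force: [-1.0, -1.3, 6.0]
finger_gap: 0.0001
grip_force: 3.1
```

Emit:
{"fn": "jog_arm", "kwargs": {
  "gripper": [0, 0, 0, 0, 0, 0, 0, 0],
  "offset": [
    [0, 0, -0.1],
    [0, 0, -0.2],
    [0, 0, -0.3],
    [0, 0, -0.3],
    [0, 0, -0.4],
    [0, 0, -0.4],
    [0, 0, -0.4],
    [0, 0, -0.4]
  ],
  "twist": [0, 0, 0, 0, 0, 0, 0, 0]
}}

```text
clock: 70.8
tcp_pos: [0.667, 0.1583, 0.0185]
orientation: [0.001, 0.035, 0.999, 0.0]
wrist_force: [-8.3, -1.0, 23.8]
finger_gap: 0.0001
grip_force: 11.9
```

Emit:
{"fn": "jog_arm", "kwargs": {
  "gripper": [0, 0, 0, 0, 0, 0, 0, 0],
  "offset": [
    [0, 0, 0.2],
    [0, 0, 0.4],
    [0, 0, 0.6],
    [0, 0, 0.8],
    [0, 0, 0.8],
    [0, 0, 0.8],
    [0, 0, 0.8],
    [0, 0, 0.8]
  ],
  "twist": [0, 0, 0, 0, 0, 0, 0, 0]
}}

```text
clock: 71.8
tcp_pos: [0.6668, 0.1583, 0.022]
orientation: [0.0, 0.035, 0.999, 0.0]
wrist_force: [1.0, -0.2, 2.7]
finger_gap: -0.0001
grip_force: 1.5
```

Emit:
{"fn": "jog_arm", "kwargs": {
  "gripper": [0, 0, 0, 0, 0, 0, 0, 0],
  "offset": [
    [0, 0, 2],
    [0, 0, 5],
    [0, 0, 10],
    [-4, -3, 14],
    [-8, -6, 18],
    [-12, -10, 22],
    [-16, -14, 22],
    [-18, -16, 22]
  ],
  "twist": [0, 0, 0, 0, 0, 0, 0, 0]
}}

```text
clock: 72.8
tcp_pos: [0.4843, -0.003, 0.2426]
orientation: [-0.0, 0.036, 0.999, -0.0]
wrist_force: [0.3, -0.3, 0.0]
finger_gap: -0.0001
grip_force: 0.0
```

Emit:
{"fn": "jog_arm", "kwargs": {
  "gripper": [0, 0, 0, 0, 0, 0, 0, 0],
  "offset": [
    [0, 0, 0],
    [0, 0, 0],
    [0, 0, 0],
    [0, 0, 0],
    [0, 0, 0],
    [0, 0, 0],
    [0, 0, 0],
    [0, 0, 0]
  ],
  "twist": [0, 0, 0, 0, 0, 0, 0, 0]
}}

```text
clock: 73.8
tcp_pos: [0.4866, -0.0017, 0.242]
orientation: [0.0, 0.035, 0.999, 0.0]
wrist_force: [0.3, 0.3, 0.2]
finger_gap: 0.0
grip_force: 0.0
```

```bash
python3 -c "
from h import *
c=rep()
for l in(-.0703,.0197,.1097): seat(c,l)
blobs(c)
tilt(c,.447,-.262,0,.03); tilt(c,.446,-.322,0,.03)"
```

```text
tcp [486.6  -1.7 242. ] deck ax/lat 485.6 31.4 F [0.3 0.3 0.2] gap 0.0
plate top at -42mm: 0.2 mm, slope deg -0.1, n 780
plate top at -42mm: 30.6 mm, slope deg 0.7, n 627
no grip seen
few 0
no grip seen
plate top at -42mm: 30.8 mm, slope deg 0.1, n 607
no grip seen
[108. 150.] n 68 ztop 0.021 ctr [ 419.1 -216.8] mean [ 417.7 -216.9] size [18.2  1.7] long dir deg 2.4
[101. 176.] n 90 ztop 0.008 ctr [ 443.9 -235. ] mean [ 443.1 -234.8] size [ 2.1 73.9] long dir deg 179.8
[ 45. 185.] n 1522 ztop 0.051 ctr [ 447.1 -277.9] mean [ 447.  -271.6] size [72.4 14.3] long dir deg 88.5
[489. 310.] n 462 ztop 0.073 ctr [607.1 173.5] mean [606.4 172.6] size [13.8 12. ] long dir deg 86.2
plate top at -42mm: 10.4 mm, slope deg 0.7, n 864
plate top at -42mm: 10.5 mm, slope deg 0.5, n 746
```

```bash
python3 -c "
from h import *
print(env.hand_in())"
```

```text
the job is handed in; nothing more can be done
None
```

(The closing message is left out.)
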